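# Make up a grinding-wheel set on the assembly arbor

## Robot

A 7-joint arm with a two-finger parallel gripper is mounted at the origin on the work surface. World frame = base frame: x ahead of the robot, y to its left, z up, the work surface at z = 0. Lengths are in m, angles in rad, forces in N, time in s.
With the tool pointing down it reaches from about 0.4 to 0.85 m from the base axis. Payload 4.5 kg.
Tool frame: the origin (TCP) lies on the mounting face of the last link; the fingertips stand 166 mm ahead of it and the grasp point (between the pads) lies 147 mm ahead of it; y points along the fingers, z is the direction in which the jaws open and shut, and the axes are right-handed (so a half turn about y gives the same grasp; the last joint's range is limited). The gripper opens to 88 mm and grips with 3 to 60 N. Pads are 18 mm wide; open, the fingers measure 123 mm over their backs; the gripper's body (75 mm by 187 mm) begins 45 mm behind the grasp point.
Start: joints at [1.263, 0.689, -0.195, 1.565, 0.157, 0.902, -0.215], TCP at [0.21, -0.589, 0.405] pointing down, gripper open.
Joint ranges: [-3.01, 3.01], [-0.46, 2.08], [-1.47, 1.51], [0.13, 2.56], [-1, 4.14], [0.04, 2.09], [-2.66, 2.66]. Speed limits (rad/s): [2.57, 2.57, 3.14, 3.14, 3.14, 3.14, 3.14].

## Interface

Orientations are given as a unit quaternion [x, y, z, w].
In Python, from plant import r gives the robot as it stands.
- The arm moves only by the tool arm_command, never from a script. Its argument "deltas" is a list of rows, each an object of numbers: "dx", "dy", "dz": the shift along the tool's x, y, z each as a share of 1000 mm, from -1 to 1; "wx", "wy", "wz": the turn, a rotation vector about the tool's x, y, z each as a share of 45 degrees, from -1 to 1. In form: [{"dx": .., "dy": .., "dz": .., "wx": .., "wy": .., "wz": ..}, ...]. A call has exactly 5 rows; each row is the pose to reach, as a shift and turn from the pose commanded when the call began, along the tool's axes at that moment; what a row does not reach only later rows make up. A row lasts 1/10 s, in which the tool goes at most 50 mm and 8.59 degrees, less where a joint would pass 70% of its speed; a pose out of reach is approached as far as the arm can. A call with a number of a shift or a turn outside -1 to 1 is refused whole. A call with a gripper value outside its range is refused whole. "claw" is the opening, from -1 (shut) to 1 (fully open), set as the call begins (left out, the last holds). The fingers move at their own pace and stop on an object; "grip_force" is the grip in N (left out, the last holds). Time passes only in rows, so rows that repeat a pose let the fingers close, or fill a call up. It gives the time, the measured TCP pose, the force and the opening at its end, in the units of the state.
- r.get_state(): the state, without advancing time (a new reading comes with each control period).
- r.snapshot(name): name is "scene" or "top"; returns the picture (400x640x3 uint8, red, green, blue); there is no depth.
- r.get_calibration(name): a dict with "vertical_fov" (degrees; the focal length in pixels is half the picture's height over the tangent of half this angle, whatever the lens; pixels are square), "cx", "cy" (the principal point, pixels), "R" (3x3) and "t" (3): a world point X has camera coordinates R X + t. Camera axes: x right, y down, z forward; pixel columns grow to the right and rows downward; lengths in m; the calibration is good to about 2 mm. A picture is of the moment at which its call begins. get_calibration takes no time and is no camera call.
- r.finish_job(): hands the job in, once; it reports no verdict.
The state is a dict: "clock": time; "q": joint angles; "qd": joint speeds; "joint_torque": joint torques, N m; "tool_pos": TCP position; "eef_rot": TCP orientation; "contact_force": force on the tool from outside, world axes, zero at the start; "moment": the same for the moment, N m; "opening": opening from 0.0 (shut) to 1.0 (fully open).
Only numpy, scipy, OpenCV 4.12 (cv2) and the standard library are available. Lean on these libraries where they do the work, as an engineer would, in place of code of your own. Each camera call takes 0.05 s, during which the arm holds its last target.

## Task

Make up the grinding-wheel set on the upright arbor: put the large thick wheel on first, then the spacer sleeve, then the small thin wheel, and finish with the domed hex cap nut over the tip of the pin, each lying flat on the one below. The wheels are brittle, so lower them into place and do not drop them. Leave the jar, the can and the brush where they are.

Things in the scene. Friction and masses are not known exactly. Their poses are not given: they have to be found in the camera images.
- arbor: Assembly arbor fixed to the bench: grey round foot, diameter 100, 8 high; on it a dark round shoulder, diameter 44, whose flat top is 22 above the bench; from that rises a plain upright steel pin, diameter 12, its top 72 above the bench (the last 4 taper to diameter 6). No thread. Origin: centre of the foot's underside, on the bench; z up along the pin's axis. It does not move during the job, but stands elsewhere each time.
- thick_wheel: Large thick grinding wheel, lying flat on the bench: grey abrasive ring with a steel bush, outer diameter 64, through bore diameter 22, 18 thick, about 130 g. Origin: centre of its underside; z up along its axis.
- spacer: Spacer sleeve, lying flat on the bench: plain steel ring, outer diameter 36, through bore diameter 22, 12 high, about 60 g. Origin: centre of its underside; z up along its axis.
- thin_wheel: Small thin grinding wheel, lying flat on the bench: grey abrasive ring with a steel bush, outer diameter 48, through bore diameter 22, 10 thick, about 45 g. Origin: centre of its underside; z up along its axis.
- cap_nut: Domed hex cap nut, standing on its open side: steel hexagon 38 across flats (44 across corners), 20 high, with a low round dome (diameter 32, 6 high) closing the top; about 140 g. A plain blind hole, 22 wide and 14 deep, opens downwards; no thread, it is just set over the pin, which goes 10 into it. Origin: centre of its underside; z up; its x axis is square to one pair of flats (the other pairs at 60 degree steps).
- jar: Bystander: amber screw jar with a yellow cap, diameter 64, 100 high, standing on the bench. Origin: centre of its underside; z up.
- can: Bystander: plain red can, diameter 60, 130 high, standing on the bench. Origin: centre of its underside; z up.
- brush: Bystander: hand brush with a blue handle, about 220 long, lying on the bench beyond the work, along its own x axis. Origin: at its underside.

How it is judged:
On the way, in this order (a step that is already met when the one before it is completed fails the run):
1. the thick wheel is down on the arbor's shoulder (horizontal distance between thick_wheel and arbor below 0.009 m and z of thick_wheel in the frame of arbor between 0.018 and 0.026 m and angle between thick_wheel's own z axis and vertical below 0.08 rad), for 0.2 s.
2. the spacer is down on the thick wheel (horizontal distance between spacer and arbor below 0.009 m and z of spacer in the frame of arbor between 0.036 and 0.044 m and angle between spacer's own z axis and vertical below 0.08 rad), for 0.2 s.
3. the thin wheel is down on the spacer (horizontal distance between thin_wheel and arbor below 0.009 m and z of thin_wheel in the frame of arbor between 0.048 and 0.056 m and angle between thin_wheel's own z axis and vertical below 0.08 rad), for 0.2 s.
4. the cap nut is down on the thin wheel (horizontal distance between cap_nut and arbor below 0.009 m and z of cap_nut in the frame of arbor between 0.058 and 0.066 m and angle between cap_nut's own z axis and vertical below 0.08 rad), for 0.2 s.
At the end, for the whole second after the job is handed in: On the arbor's pin, from the shoulder up: thick wheel, spacer, thin wheel, cap nut; each within 9 mm of the pin's axis, its underside within 4 mm of its proper height above the bench (22, 40, 52 and 62 mm), level within 0.08 rad, and at rest (under 20 mm/s) (all of step 1 and all of step 2 and all of step 3 and all of step 4 and linear speed of each of thick_wheel, spacer, thin_wheel, cap_nut below 0.02 m/s); the robot touches nothing.
It fails at once if the thick wheel is dropped (falls free at more than 0.6 m/s) (linear speed of thick_wheel above 0.6 m/s and contact force between the fingers and thick_wheel below 0.01 N).
It fails at once if the thin wheel is dropped (falls free at more than 0.6 m/s) (linear speed of thin_wheel above 0.6 m/s and contact force between the fingers and thin_wheel below 0.01 N).
It fails at once if the jar is shifted by more than 30 mm or tipped over (distance of jar from where it was at the start of the episode above 0.03 m or angle between jar's own z axis and vertical above 0.35 rad).
It fails at once if the can is shifted by more than 30 mm or tipped over (distance of can from where it was at the start of the episode above 0.03 m or angle between can's own z axis and vertical above 0.35 rad).
It fails at once if the brush is shifted by more than 30 mm (distance of brush from where it was at the start of the episode above 0.03 m).
It also fails if it takes over 120 s, if anything falls off the work surface, if the arm or the gripper's body presses on something with over 40 N, if the wrist force passes 120 N, or if a joint passes its speed limit or range.

## Working session

There is one attempt and no reset: what is moved stays moved. The work goes in short steps, Python scripts to look and compute and a tool call to move; the robot and the scene stay as the last step left them, time stands still between calls to the robot, and variables do not carry over. Pictures are saved under pics/ and viewed, and the job is handed in when it is done.

Besides the shell and the picture viewer there is one more tool, called after "Request:" as a command line: name --argument value ..., lists and objects as JSON in quotes. arm_command: Moves the arm, as the interface text tells. Shift numbers are shares of 1000 mm and turn numbers shares of 45 degrees, none past 1 either way. Its arguments: {"type":"object","properties":{"deltas":{"type":"array","items":{"type":"object","properties":{"dx":{"type":"number","minimum":-1,"maximum":1},"dy":{"type":"number","minimum":-1,"maximum":1},"dz":{"type":"number","minimum":-1,"maximum":1},"wx":{"type":"number","minimum":-1,"maximum":1},"wy":{"type":"number","minimum":-1,"maximum":1},"wz":{"type":"number","minimum":-1,"maximum":1}}}},"claw":{"type":"number"},"grip_force":{"type":"number"}},"required":["deltas"]}

```bash
mkdir -p pics; ls; python3 - <<'E'
from plant import r
import cv2
print(r.get_state())
for n in("scene","top"):
    c=r.get_calibration(n);print(n,c)
    cv2.imwrite(f"pics/{n}0.png",r.snapshot(n)[:,:,::-1])
E
```

```text
pics
{'clock': 0.0, 'q': array([ 1.26279792,  0.68999289, -0.1944781 ,  1.5663589 ,  0.15727821,
        0.90252349, -0.21509634]), 'qd': array([-2.52707399e-04,  4.28422732e-04, -7.87529554e-04, -7.90150859e-04,
        2.23956062e-03, -7.56346880e-05,  4.96746813e-04]), 'joint_torque': array([ 2.46671743e-04, -5.27550852e+01, -1.26715556e+00, -1.53428686e+01,
       -5.27577836e-02,  6.66128049e-03,  1.53132378e-04]), 'tool_pos': array([ 0.20933557, -0.58854094,  0.40389932]), 'eef_rot': array([-0.12043827,  0.6974521 , -0.69615305,  0.12010876]), 'contact_force': array([ 0.30952174,  1.075989  , -0.13981563]), 'moment': array([ 0.00122404,  0.01719025, -0.03318848]), 'opening': 0.9967813764179863}
scene {'vertical_fov': 49.266911600626216, 'cx': 311.16340917092697, 'cy': 196.50102249428642, 'R': array([[ 0.79422835,  0.60720895,  0.02232985],
       [ 0.38097869, -0.46901783, -0.79679201],
       [-0.47334614,  0.641342  , -0.60384093]]), 't': array([-0.50315277, -0.20259563,  1.3876884 ])}
top {'vertical_fov': 46.353810077940196, 'cx': 319.4725316376182, 'cy': 203.15582313944265, 'R': array([[-0.00494442, -0.99987063, -0.015306  ],
       [-0.99269745,  0.00675266, -0.12044159],
       [ 0.12052936,  0.01459871, -0.99260241]]), 't': array([0.00317002, 0.60419104, 1.1770784 ])}
```

View pics/scene0.png

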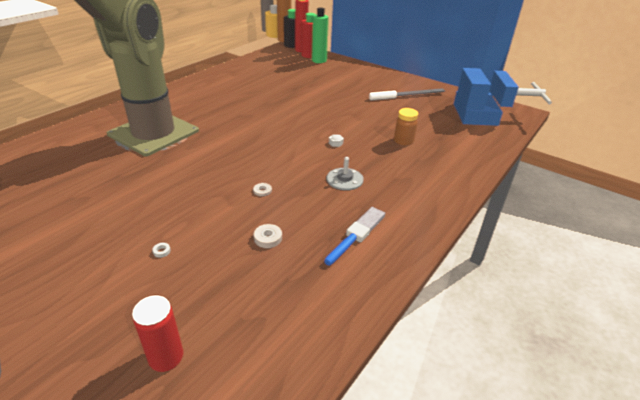

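View pics/top0.png

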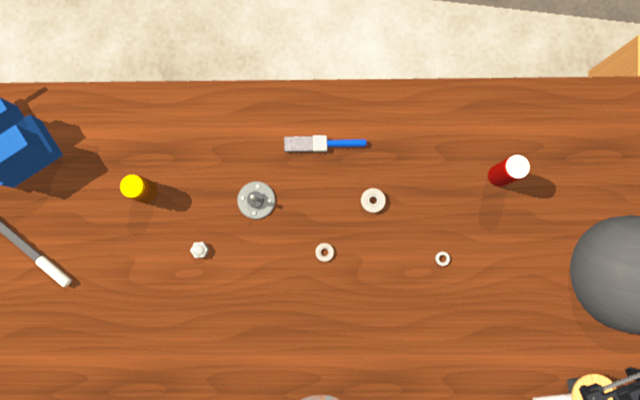

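Top view: arbor at (256,200), thick wheel (373,200), thin wheel (325,252), spacer (443,259), nut (199,250), jar (132,187), can (517,167), brush (325,144). The scene view shows the same layout.

```bash
cat > h.py <<'E'
import numpy as np,cv2
from plant import r
def cal(n):
    c=r.get_calibration(n);return 200/np.tan(np.radians(c["vertical_fov"])/2),c["cx"],c["cy"],np.array(c["R"]),np.array(c["t"])
def ray(n,u,v,z):
    f,cx,cy,R,t=cal(n);C=-R.T@t;d=R.T@np.array([(u-cx)/f,(v-cy)/f,1]);return C+d*(z-C[2])/d[2]
def proj(n,X):
    f,cx,cy,R,t=cal(n);p=R@np.array(X)+t;return f*p[:2]/p[2]+[cx,cy]
def blobs(n,img,smax=90,vmin=90,amin=40):
    hsv=cv2.cvtColor(img,cv2.COLOR_RGB2HSV)
    m=((hsv[...,1]<smax)&(hsv[...,2]>vmin)).astype(np.uint8)
    cs,_=cv2.findContours(m,cv2.RETR_EXTERNAL,cv2.CHAIN_APPROX_NONE)
    return m,[c for c in cs if amin<cv2.contourArea(c)<3000]
E
python3 - <<'E'
from h import *
for n in("scene","top"):
    img=cv2.imread(f"pics/{n}0.png")[:,:,::-1].copy()
    m,cs=blobs(n,img)
    for c in cs:
        (u,v),(a,b),an=cv2.fitEllipse(c); 
        if n=='scene' and not(100<v<300 and 140<u<430): continue
        print(n,np.round([u,v,a,b,an],1),cv2.contourArea(c),*[ray(n,u,v,z)[:2].round(4) for z in(0,.01,.02)])
img=cv2.imread("pics/top0.png");cv2.imwrite("pics/c0.png",cv2.resize(img[170:280,170:460],None,fx=2.7,fy=2.7,interpolation=cv2.INTER_CUBIC))
img=cv2.imread("pics/scene0.png");cv2.imwrite("pics/c1.png",cv2.resize(img[120:270,140:400],None,fx=3,fy=3,interpolation=cv2.INTER_CUBIC))
E
```

```text
scene [160.9 249.5  14.5  18.5  71.8] 208.0 [ 0.4534 -0.3154] [ 0.4633 -0.3207] [ 0.4732 -0.326 ]
scene [267.3 235.6  24.   28.9  81.7] 542.0 [ 0.6066 -0.1331] [ 0.6143 -0.1411] [ 0.6219 -0.149 ]
scene [357.3 231.4  17.4  89.   46.2] 643.0 [0.7627 0.0113] [0.7681 0.0012] [ 0.7735 -0.0088]
scene [262.  189.1  12.7  18.8  86. ] 186.0 [ 0.473  -0.0055] [ 0.4826 -0.0153] [ 0.4922 -0.0251]
scene [344.7 176.2  30.2  34.6  86.5] 689.5 [0.6102 0.1846] [0.6178 0.1721] [0.6254 0.1595]
scene [335.7 140.1  12.7  14.9  86.6] 145.0 [0.4756 0.3342] [0.4852 0.3194] [0.4947 0.3047]
scene [149.9 126.9  49.2  79.5  82.5] 2498.5 [-0.0403  0.0179] [-0.0233  0.0078] [-0.0062 -0.0024]
top [561.6 396.5   5.5  50.2  86.1] 138.5 [ 0.1119 -0.6099] [ 0.1147 -0.6051] [ 0.1175 -0.6004]
top [623.6 380.4   4.9  48.   68.7] 148.5 [ 0.1508 -0.7686] [ 0.1533 -0.7625] [ 0.1557 -0.7565]
top [442.1 258.4  13.6  14.6 113.8] 154.5 [ 0.4602 -0.3216] [ 0.4602 -0.3191] [ 0.4602 -0.3167]
top [324.4 251.9  17.6  18.2 165.4] 250.5 [ 0.4789 -0.0122] [ 0.4787 -0.0122] [ 0.4785 -0.0123]
top [199.  249.6  15.8  17.2  85.7] 209.0 [0.4866 0.3207] [0.4864 0.318 ] [0.4862 0.3153]
top [ 43.2 262.8  10.7 126.7 130.6] 817.5 [0.4539 0.7357] [0.4539 0.7296] [0.454  0.7236]
top [372.9 200.1  24.   24.3  97.3] 455.0 [ 0.616  -0.1428] [ 0.6147 -0.1418] [ 0.6135 -0.1408]
top [255.8 199.8  36.9  37.1  55.5] 1075.0 [0.6189 0.1711] [0.6176 0.1695] [0.6163 0.168 ]
top [517.5 166.3  22.7  23.9 132.4] 424.5 [ 0.7046 -0.532 ] [ 0.7026 -0.5279] [ 0.7006 -0.5237]
top [306.4 143.4  17.   53.7  88.6] 639.0 [0.7725 0.035 ] [0.77   0.0346] [0.7675 0.0342]
```

View pics/c0.png

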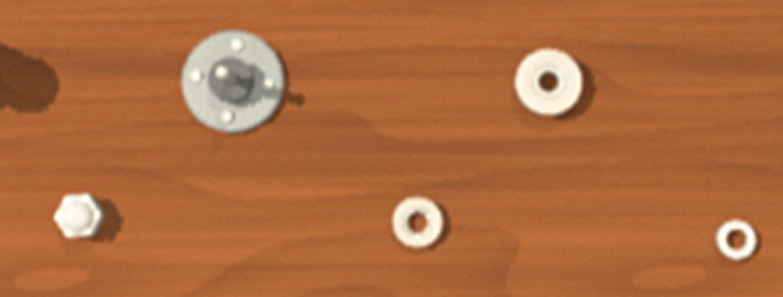

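View pics/c1.png

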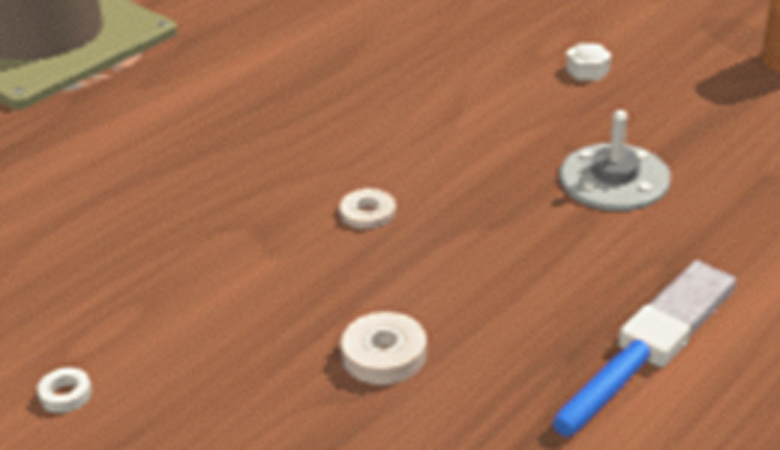

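```bash
cat >> h.py <<'E'
from scipy.spatial.transform import Rotation as Ro
def to(x,y,z,yaw=None,verbose=True):
    """grasp point target (world), tool down, jaw dir yaw deg; prints row"""
    s=r.get_state();R=Ro.from_quat(s["eef_rot"]).as_matrix();p=np.array(s["tool_pos"])
    jz=R[:,2]
    cur=np.degrees(np.arctan2(jz[1],jz[0]))
    if yaw is None: yaw=cur
    yaw=min([yaw+180*k for k in range(-3,4)],key=lambda a:abs(a-cur))
    a=np.radians(yaw);Z=np.array([np.cos(a),np.sin(a),0]);Y=np.array([0,0,-1.]);X=np.cross(Y,Z)
    T=np.array([X,Y,Z]).T
    tp=np.array([x,y,z+.147])
    d=R.T@(tp-p); w=np.degrees(Ro.from_matrix(R.T@T).as_rotvec())/45
    if verbose:print("t",round(s["clock"],2),"gp",(p+.147*R[:,1]).round(4),"yaw",cur.round(1),"tilt",np.degrees(np.arccos(-R[2,1])).round(2),"open",round(s["opening"]*88,1),"F",np.round(s["contact_force"],1),"q",np.round(s["q"],2))
    print("d",d.round(4),"w",w.round(3))
E
python3 - <<'E'
from h import *
print(Ro.from_quat(r.get_state()["eef_rot"]).as_matrix().round(3))
to(.614,-.141,.15,0)
to(.614,-.141,.15,90)
# nut hex & pin
img=cv2.imread("pics/top0.png")
m,cs=blobs("top",img[:,:,::-1].copy())
for c in cs:
    M=c.mean(0)[0]
    if abs(M[0]-199)<5 and abs(M[1]-250)<5: print(c[:,0].tolist())
cv2.imwrite("pics/n0.png",np.hstack([cv2.resize(img[235:265,184:214],(400,400),interpolation=cv2.INTER_CUBIC),cv2.resize(img[180:220,236:276],(400,400),interpolation=cv2.INTER_CUBIC)]))
for n,u,v in(("top",132,187),):print(ray(n,u,v,.1))
E
```

```text
[[-0.942 -0.001  0.335]
 [-0.335  0.001 -0.942]
 [ 0.    -1.    -0.002]]
t 0.1 gp [ 0.2093 -0.5884  0.257 ] yaw -70.4 tilt 0.09 open 88.4 F [-1.  -0.9  0.4] q [ 1.26  0.69 -0.19  1.57  0.16  0.9  -0.22]
d [-0.5313  0.1074 -0.2859] w [ 2.000e-03 -1.565e+00 -1.000e-03]
t 0.1 gp [ 0.2093 -0.5884  0.257 ] yaw -70.4 tilt 0.09 open 88.4 F [-1.  -0.9  0.4] q [ 1.26  0.69 -0.19  1.57  0.16  0.9  -0.22]
d [-0.5313  0.1074 -0.2859] w [0.002 0.435 0.001]
[[195, 242], [194, 243], [193, 244], [193, 245], [192, 246], [191, 247], [191, 248], [190, 249], [190, 250], [190, 251], [191, 252], [192, 253], [192, 254], [193, 255], [194, 256], [194, 257], [195, 257], [196, 257], [197, 257], [198, 257], [199, 257], [200, 257], [201, 257], [202, 257], [203, 257], [204, 256], [205, 256], [205, 255], [206, 254], [206, 253], [207, 252], [207, 251], [208, 250], [208, 249], [207, 248], [207, 247], [206, 246], [206, 245], [205, 244], [204, 243], [203, 242], [202, 242], [201, 242], [200, 242], [199, 242], [198, 242], [197, 242], [196, 242]]
[0.64013746 0.46475618 0.1       ]
```

View pics/n0.png

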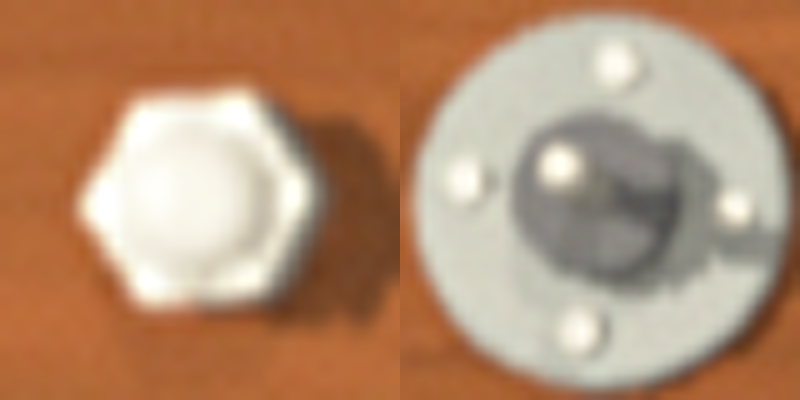

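```bash
python3 - <<'E'
from h import *
print(ray("top",251.5,196.0,.071))
print(proj("scene",[.618,.170,.072]),proj("scene",[.618,.170,.008]))
img=cv2.imread("pics/scene0.png")
cv2.imwrite("pics/a0.png",cv2.resize(img[150:195,320:370],(800,720)[:2],interpolation=cv2.INTER_CUBIC)[:600])
E
```

```text
[0.61945269 0.17128441 0.071     ]
[345.92757497 157.32556254] [344.28768292 177.13287568]
```

View pics/a0.png

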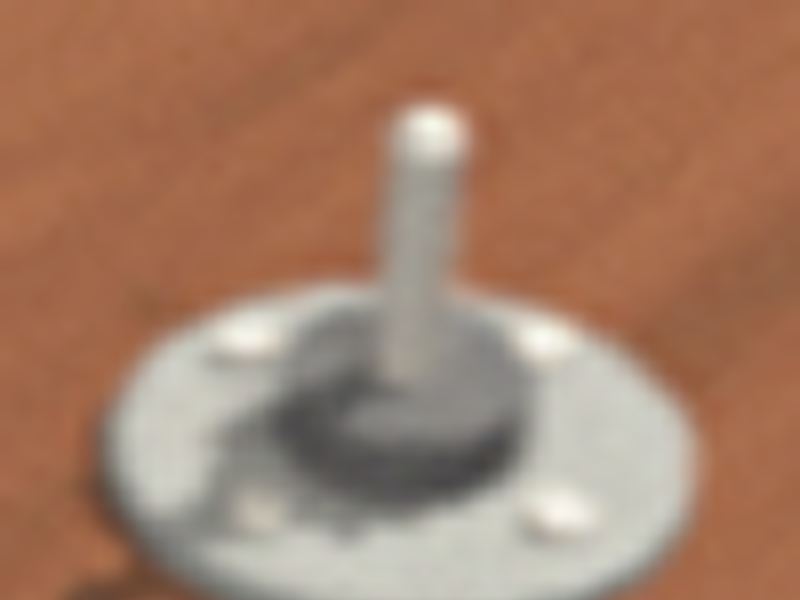

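Request:
arm_command --deltas '[{"dz": -0.05, "dx": -0.09, "wy": -0.19}, {"dz": -0.09, "dx": -0.18, "wy": -0.38}, {"dz": -0.13, "dx": -0.26, "wy": -0.57}, {"dz": -0.17, "dx": -0.34, "wy": -0.76}, {"dz": -0.2, "dx": -0.38, "wy": -0.8}]' --claw 1 --grip_force 20

```text
invalid input at $.deltas[0]: expected keys dx, dy, dz, wx, wy, wz
```

Pin tip at scene (346.4,157.6), predicted (345.9,157.3): the arbor at about (0.6185, 0.1705) is consistent in both views. Hex flats face about +2° from world x.

Request:
arm_command --deltas '[{"dx": -0.05, "dy": 0, "dz": -0.02, "wx": 0, "wy": -0.19, "wz": 0}, {"dx": -0.1, "dy": 0, "dz": -0.04, "wx": 0, "wy": -0.38, "wz": 0}, {"dx": -0.15, "dy": 0, "dz": -0.07, "wx": 0, "wy": -0.57, "wz": 0}, {"dx": -0.2, "dy": 0, "dz": -0.1, "wx": 0, "wy": -0.76, "wz": 0}, {"dx": -0.24, "dy": 0, "dz": -0.12, "wx": 0, "wy": -0.8, "wz": 0}]' --claw 1 --grip_force 20

```text
clock: 0.6
tool_pos: [0.3832, -0.4076, 0.4044]
eef_rot: [-0.331, 0.625, -0.625, 0.331]
contact_force: [1.1, 0.5, 1.1]
opening: 1.003
```

```bash
python3 -c "
from h import *
to(.614,-.141,.1,0)"
```

```text
t 0.6 gp [ 0.3832 -0.4075  0.2574] yaw -34.2 tilt 0.06 open 88.3 F [1.1 0.5 1.1] q [ 0.95  0.62 -0.36  1.76  0.28  0.82 -0.14]
d [-0.3502  0.1575  0.041 ] w [ 0.001 -0.76  -0.001]
```

Request:
arm_command --deltas '[{"dx": -0.048, "dy": 0.01, "dz": 0, "wx": 0, "wy": -0.19, "wz": 0}, {"dx": -0.096, "dy": 0.02, "dz": 0.01, "wx": 0, "wy": -0.38, "wz": 0}, {"dx": -0.144, "dy": 0.03, "dz": 0.02, "wx": 0, "wy": -0.57, "wz": 0}, {"dx": -0.192, "dy": 0.04, "dz": 0.03, "wx": 0, "wy": -0.76, "wz": 0}, {"dx": -0.24, "dy": 0.05, "dz": 0.03, "wx": 0, "wy": -0.76, "wz": 0}]'

```text
clock: 1.1
tool_pos: [0.5445, -0.2275, 0.3539]
eef_rot: [0.499, -0.5, 0.501, -0.5]
contact_force: [0.3, -0.3, -0.1]
opening: 0.999
```

```bash
python3 -c "
from h import *
to(.614,-.141,.1,0)"
```

```text
t 1.1 gp [ 0.5446 -0.2275  0.2069] yaw -0.1 tilt 0.04 open 87.9 F [ 0.3 -0.3 -0.1] q [ 0.58  0.74 -0.47  1.72  0.44  0.79 -0.09]
d [-0.0866  0.1069  0.0692] w [-0.001 -0.002 -0.   ]
```

Request:
arm_command --deltas '[{"dx": -0.03, "dy": 0.03, "dz": 0.025, "wx": 0, "wy": 0, "wz": 0}, {"dx": -0.06, "dy": 0.06, "dz": 0.05, "wx": 0, "wy": 0, "wz": 0}, {"dx": -0.087, "dy": 0.09, "dz": 0.069, "wx": 0, "wy": 0, "wz": 0}, {"dx": -0.087, "dy": 0.107, "dz": 0.069, "wx": 0, "wy": 0, "wz": 0}, {"dx": -0.087, "dy": 0.107, "dz": 0.069, "wx": 0, "wy": 0, "wz": 0}]'

```text
clock: 1.6
tool_pos: [0.6115, -0.1401, 0.2447]
eef_rot: [-0.501, 0.502, -0.499, 0.498]
contact_force: [-0.9, -0.8, -0.3]
opening: 0.999
```

```bash
python3 - <<'E'
from h import *
to(.614,-.141,.022,0)
for n in("scene","top"): cv2.imwrite(f"pics/{n}1.png",r.snapshot(n)[:,:,::-1])
a=cv2.imread("pics/scene1.png");cv2.imwrite("pics/b1.png",cv2.resize(a[150:280,190:340],None,fx=4,fy=4))
E
```

```text
t 1.6 gp [ 0.6106 -0.14    0.0977] yaw -0.1 tilt 0.35 open 87.9 F [-0.9 -0.8 -0.3] q [ 0.36  0.92 -0.38  1.66  0.5   0.66 -0.29]
d [0.001  0.0757 0.003 ] w [ 0.008 -0.001 -0.001]
```

View pics/b1.png

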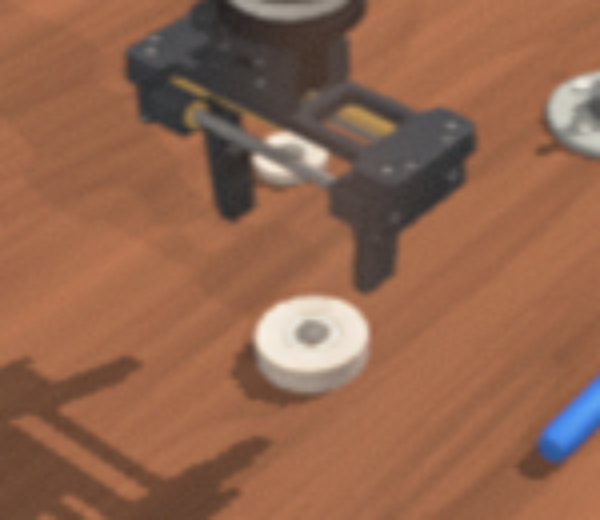

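Request:
arm_command --deltas '[{"dx": 0, "dy": 0.02, "dz": 0, "wx": 0, "wy": 0, "wz": 0}, {"dx": 0, "dy": 0.04, "dz": 0, "wx": 0, "wy": 0, "wz": 0}, {"dx": 0, "dy": 0.06, "dz": 0, "wx": 0, "wy": 0, "wz": 0}, {"dx": 0, "dy": 0.074, "dz": 0, "wx": 0, "wy": 0, "wz": 0}, {"dx": 0, "dy": 0.077, "dz": 0, "wx": 0, "wy": 0, "wz": 0}]'

```text
clock: 2.2
tool_pos: [0.6119, -0.1426, 0.1702]
eef_rot: [-0.499, 0.501, -0.501, 0.498]
contact_force: [-0.3, 0.3, 0.4]
opening: 1.002
```

Request:
arm_command --deltas '[{"dx": 0, "dy": 0, "dz": 0, "wx": 0, "wy": 0, "wz": 0}, {"dx": 0, "dy": 0, "dz": 0, "wx": 0, "wy": 0, "wz": 0}, {"dx": 0, "dy": 0, "dz": 0, "wx": 0, "wy": 0, "wz": 0}, {"dx": 0, "dy": 0, "dz": 0, "wx": 0, "wy": 0, "wz": 0}, {"dx": 0, "dy": 0, "dz": 0, "wx": 0, "wy": 0, "wz": 0}]' --claw -1

```text
clock: 2.7
tool_pos: [0.6129, -0.1417, 0.1717]
eef_rot: [0.499, -0.5, 0.502, -0.499]
contact_force: [-0.0, -0.2, 5.1]
opening: 0.715
```

```bash
python3 - <<'E'
from h import *
to(.614,-.141,.022,0)
a=r.snapshot("scene")[:,:,::-1];cv2.imwrite("pics/b2.png",cv2.resize(a[150:280,190:340],None,fx=4,fy=4))
E
```

```text
t 2.7 gp [ 0.6132 -0.1417  0.0247] yaw -0.2 tilt 0.11 open 62.9 F [-0.  -0.2  5.1] q [ 0.33  1.03 -0.31  1.67  0.56  0.53 -0.34]
d [-0.0007  0.0027  0.0011] w [-0.002 -0.005  0.001]
```

View pics/b2.png

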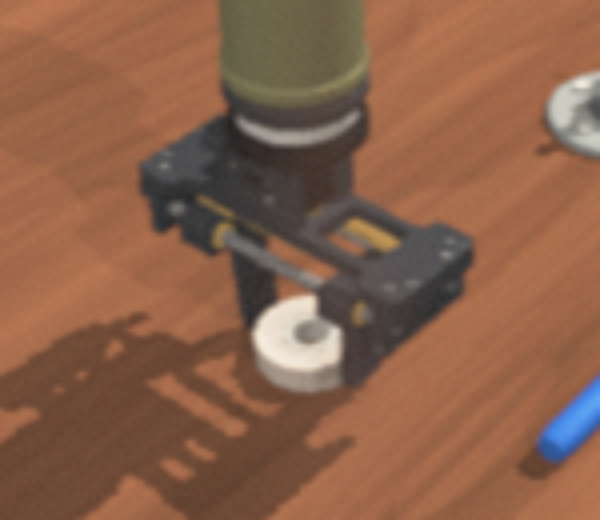

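Request:
arm_command --deltas '[{"dx": 0, "dy": -0.01, "dz": 0, "wx": 0, "wy": 0, "wz": 0}, {"dx": 0, "dy": -0.03, "dz": 0, "wx": 0, "wy": 0, "wz": 0}, {"dx": 0, "dy": -0.06, "dz": 0, "wx": 0, "wy": 0, "wz": 0}, {"dx": 0, "dy": -0.09, "dz": 0, "wx": 0, "wy": 0, "wz": 0}, {"dx": 0, "dy": -0.1, "dz": 0, "wx": 0, "wy": 0, "wz": 0}]'

```text
clock: 3.25
tool_pos: [0.6131, -0.1415, 0.2737]
eef_rot: [0.498, -0.5, 0.502, -0.5]
contact_force: [0.8, 0.2, -2.4]
opening: 0.716
```

```bash
python3 - <<'E'
from h import *
to(.6185,.1705,.125,0)
E
```

```text
t 3.25 gp [ 0.6138 -0.1416  0.1267] yaw -0.2 tilt 0.25 open 63.0 F [ 0.8  0.2 -2.4] q [ 0.37  0.88 -0.4   1.65  0.48  0.7  -0.27]
d [-0.312   0.0016  0.0041] w [-0.005 -0.005  0.   ]
```

Request:
arm_command --deltas '[{"dx": -0.03, "dy": 0, "dz": 0, "wx": 0, "wy": 0, "wz": 0}, {"dx": -0.07, "dy": 0, "dz": 0, "wx": 0, "wy": 0, "wz": 0}, {"dx": -0.11, "dy": 0, "dz": 0, "wx": 0, "wy": 0, "wz": 0}, {"dx": -0.15, "dy": 0, "dz": 0, "wx": 0, "wy": 0, "wz": 0}, {"dx": -0.18, "dy": 0, "dz": 0.002, "wx": 0, "wy": 0, "wz": 0}]'

```text
clock: 3.75
tool_pos: [0.6141, 0.0417, 0.27]
eef_rot: [-0.5, 0.501, -0.499, 0.5]
contact_force: [-0.8, -0.2, -2.4]
opening: 0.713
```

Request:
arm_command --deltas '[{"dx": -0.04, "dy": 0, "dz": 0, "wx": 0, "wy": 0, "wz": 0}, {"dx": -0.08, "dy": 0, "dz": 0, "wx": 0, "wy": 0, "wz": 0}, {"dx": -0.11, "dy": 0, "dz": 0.001, "wx": 0, "wy": 0, "wz": 0}, {"dx": -0.125, "dy": 0, "dz": 0.002, "wx": 0, "wy": 0, "wz": 0}, {"dx": -0.132, "dy": 0, "dz": 0.002, "wx": 0, "wy": 0, "wz": 0}]'

```text
clock: 4.25
tool_pos: [0.6171, 0.1718, 0.2701]
eef_rot: [-0.5, 0.501, -0.5, 0.499]
contact_force: [-0.1, -0.3, -1.7]
opening: 0.711
```

```bash
python3 - <<'E'
from h import *
to(.6185,.1705,.047,0)
a=r.snapshot("scene")[:,:,::-1];cv2.imwrite("pics/b3.png",cv2.resize(a[90:220,270:420],None,fx=4,fy=4))
to(.6185,.1705,.047,0)
E
```

```text
t 4.25 gp [0.617  0.1718 0.1231] yaw -0.1 tilt 0.06 open 62.6 F [-0.1 -0.3 -1.7] q [-0.16  0.89 -0.34  1.61  0.41  0.71 -0.7 ]
d [0.0013 0.0761 0.0014] w [ 0.001 -0.002  0.   ]
t 4.3 gp [0.6171 0.1716 0.1232] yaw -0.1 tilt 0.05 open 62.6 F [ 0.6  0.6 -1.7] q [-0.16  0.89 -0.34  1.61  0.41  0.71 -0.7 ]
d [0.0011 0.0762 0.0013] w [ 0.001 -0.003 -0.   ]
```

View pics/b3.png

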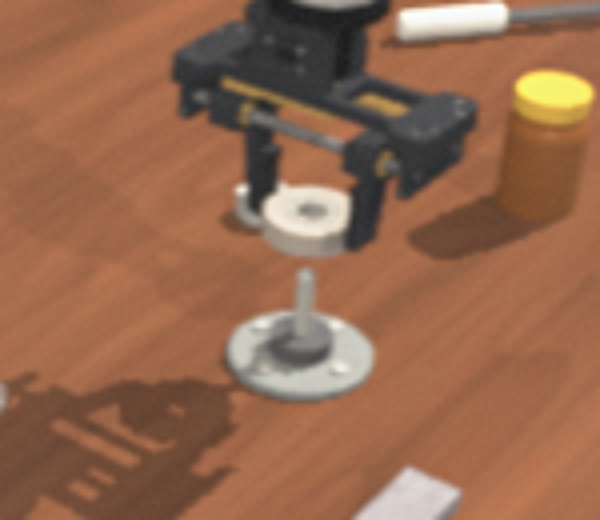

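Request:
arm_command --deltas '[{"dx": 0.001, "dy": 0.01, "dz": 0.001, "wx": 0, "wy": 0, "wz": 0}, {"dx": 0.001, "dy": 0.025, "dz": 0.001, "wx": 0, "wy": 0, "wz": 0}, {"dx": 0.001, "dy": 0.04, "dz": 0.001, "wx": 0, "wy": 0, "wz": 0}, {"dx": 0.001, "dy": 0.05, "dz": 0.001, "wx": 0, "wy": 0, "wz": 0}, {"dx": 0.001, "dy": 0.05, "dz": 0.001, "wx": 0, "wy": 0, "wz": 0}]'

```text
clock: 4.8
tool_pos: [0.6177, 0.1685, 0.2182]
eef_rot: [-0.5, 0.502, -0.501, 0.497]
contact_force: [0.0, -0.1, -1.4]
opening: 0.711
```

```bash
python3 - <<'E'
from h import *
to(.6185,.1705,.047,0)
a=r.snapshot("scene")[:,:,::-1];cv2.imwrite("pics/b4.png",cv2.resize(a[90:220,270:420],None,fx=4,fy=4))
E
```

```text
t 4.8 gp [0.6171 0.1682 0.0712] yaw -0.2 tilt 0.25 open 62.6 F [ 0.  -0.1 -1.4] q [-0.17  0.97 -0.31  1.63  0.45  0.62 -0.73]
d [-0.002   0.0242  0.0009] w [ 0.005 -0.005  0.002]
```

View pics/b4.png

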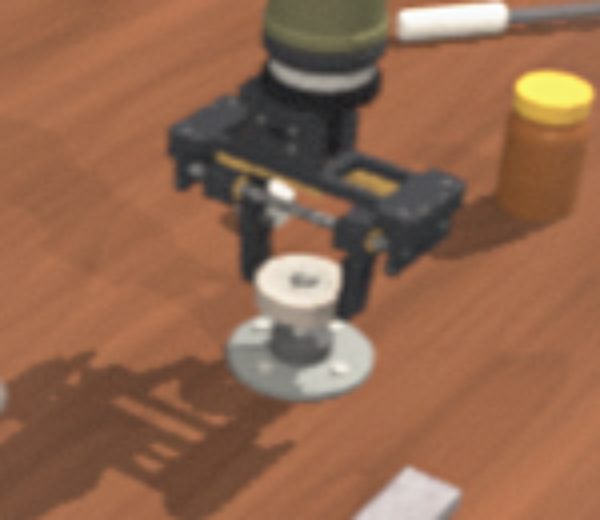

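Pin tip is visible inside the bore at (303,279). On down.

Request:
arm_command --deltas '[{"dx": -0.001, "dy": 0.008, "dz": 0, "wx": 0, "wy": 0, "wz": 0}, {"dx": -0.001, "dy": 0.016, "dz": 0, "wx": 0, "wy": 0, "wz": 0}, {"dx": -0.001, "dy": 0.021, "dz": 0, "wx": 0, "wy": 0, "wz": 0}, {"dx": -0.001, "dy": 0.023, "dz": 0, "wx": 0, "wy": 0, "wz": 0}, {"dx": -0.001, "dy": 0.024, "dz": 0, "wx": 0, "wy": 0, "wz": 0}]'

```text
clock: 5.35
tool_pos: [0.6185, 0.1704, 0.1964]
eef_rot: [0.499, -0.501, 0.501, -0.499]
contact_force: [0.8, -1.0, -1.5]
opening: 0.714
```

```bash
python3 - <<'E'
from h import *
to(.6185,.1705,.047,0)
E
```

```text
t 5.35 gp [0.6185 0.1704 0.0494] yaw -0.2 tilt 0.02 open 62.9 F [ 0.8 -1.  -1.5] q [-0.18  1.   -0.29  1.63  0.46  0.58 -0.74]
d [-0.0001  0.0024 -0.    ] w [ 0.    -0.005  0.   ]
```

Request:
arm_command --deltas '[{"dx": 0, "dy": 0.001, "dz": 0, "wx": 0, "wy": 0, "wz": 0}, {"dx": 0, "dy": 0.002, "dz": 0, "wx": 0, "wy": 0, "wz": 0}, {"dx": 0, "dy": 0.0025, "dz": 0, "wx": 0, "wy": 0, "wz": 0}, {"dx": 0, "dy": 0.0025, "dz": 0, "wx": 0, "wy": 0, "wz": 0}, {"dx": 0, "dy": 0.0025, "dz": 0, "wx": 0, "wy": 0, "wz": 0}]'

```text
clock: 5.85
tool_pos: [0.6186, 0.1704, 0.1943]
eef_rot: [0.499, -0.501, 0.501, -0.499]
contact_force: [-0.3, -0.5, -1.2]
opening: 0.715
```

```bash
python3 - <<'E'
from h import *
to(.6185,.1705,.047,0)
E
```

```text
t 5.85 gp [0.6186 0.1704 0.0473] yaw -0.2 tilt 0.01 open 62.9 F [-0.3 -0.5 -1.2] q [-0.18  1.   -0.29  1.63  0.46  0.58 -0.74]
d [-0.0001  0.0003 -0.0001] w [-0.    -0.005  0.   ]
```

Not yet touching; 1.5 mm more.

Request:
arm_command --deltas '[{"dx": 0, "dy": 0.0005, "dz": 0, "wx": 0, "wy": 0, "wz": 0}, {"dx": 0, "dy": 0.001, "dz": 0, "wx": 0, "wy": 0, "wz": 0}, {"dx": 0, "dy": 0.0015, "dz": 0, "wx": 0, "wy": 0, "wz": 0}, {"dx": 0, "dy": 0.0015, "dz": 0, "wx": 0, "wy": 0, "wz": 0}, {"dx": 0, "dy": 0.0015, "dz": 0, "wx": 0, "wy": 0, "wz": 0}]'

```text
clock: 6.35
tool_pos: [0.6186, 0.1705, 0.1937]
eef_rot: [0.499, -0.501, 0.501, -0.499]
contact_force: [-1.6, -1.7, 6.0]
opening: 0.71
```

```bash
python3 - <<'E'
from h import *
to(.6185,.1705,.047,0)
E
```

```text
t 6.35 gp [0.6187 0.1705 0.0467] yaw -0.2 tilt 0.03 open 62.5 F [-1.6 -1.7  6. ] q [-0.19  1.   -0.29  1.63  0.46  0.58 -0.74]
d [ 0.     -0.0003 -0.0001] w [-0.001 -0.005  0.   ]
```

Seated (about 7 N up, height 46.7−24.7 = 22 mm). Release and retreat.

Request:
arm_command --deltas '[{"dx": 0, "dy": 0, "dz": 0, "wx": 0, "wy": 0, "wz": 0}, {"dx": 0, "dy": 0, "dz": 0, "wx": 0, "wy": 0, "wz": 0}, {"dx": 0, "dy": 0, "dz": 0, "wx": 0, "wy": 0, "wz": 0}, {"dx": 0, "dy": 0, "dz": 0, "wx": 0, "wy": 0, "wz": 0}, {"dx": 0, "dy": 0, "dz": 0, "wx": 0, "wy": 0, "wz": 0}]' --claw 1

```text
clock: 6.85
tool_pos: [0.6186, 0.1704, 0.1926]
eef_rot: [-0.499, 0.501, -0.501, 0.499]
contact_force: [-0.6, 0.6, 0.4]
opening: 1.001
```

Request:
arm_command --deltas '[{"dx": 0, "dy": -0.02, "dz": 0, "wx": 0, "wy": 0, "wz": 0}, {"dx": 0, "dy": -0.06, "dz": 0, "wx": 0, "wy": 0, "wz": 0}, {"dx": 0, "dy": -0.1, "dz": 0, "wx": 0, "wy": 0, "wz": 0}, {"dx": 0.03, "dy": -0.12, "dz": 0, "wx": 0, "wy": 0, "wz": 0}, {"dx": 0.07, "dy": -0.12, "dz": -0.02, "wx": 0, "wy": 0, "wz": 0}]'

```text
clock: 7.35
tool_pos: [0.6009, 0.1026, 0.3165]
eef_rot: [-0.496, 0.499, -0.502, 0.504]
contact_force: [-0.0, -1.2, -0.8]
opening: 0.994
```

```bash
python3 - <<'E'
from h import *
to(.4596,-.319,.15,0)
a=r.snapshot("scene")[:,:,::-1];cv2.imwrite("pics/b5.png",cv2.resize(a[90:220,270:420],None,fx=4,fy=4))
E
```

```text
t 7.35 gp [0.6024 0.1033 0.1695] yaw -0.1 tilt 0.67 open 87.4 F [-0.  -1.2 -0.8] q [-0.03  0.8  -0.38  1.69  0.41  0.72 -0.62]
d [ 0.4219  0.0159 -0.141 ] w [-0.014 -0.002 -0.006]
```

View pics/b5.png

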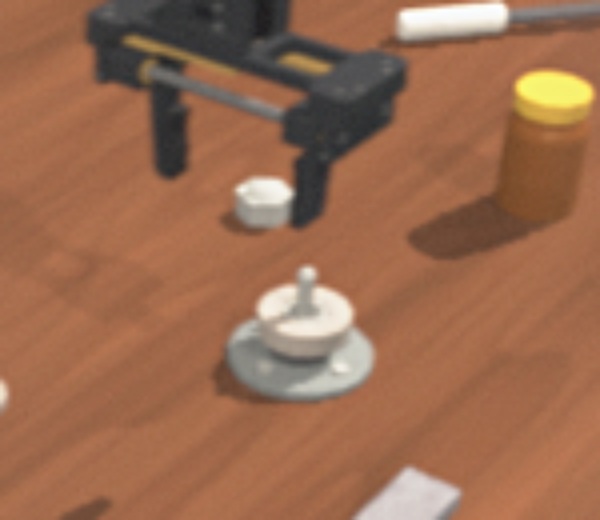

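Wheel sits flat and centred around the pin (wheel at (305,318), pin tip (306,272)). Now the spacer.

Request:
arm_command --deltas '[{"dx": 0.042, "dy": 0, "dz": -0.014, "wx": 0, "wy": 0, "wz": 0}, {"dx": 0.084, "dy": 0, "dz": -0.028, "wx": 0, "wy": 0, "wz": 0}, {"dx": 0.126, "dy": 0, "dz": -0.042, "wx": 0, "wy": 0, "wz": 0}, {"dx": 0.168, "dy": 0, "dz": -0.056, "wx": 0, "wy": 0, "wz": 0}, {"dx": 0.21, "dy": 0, "dz": -0.07, "wx": 0, "wy": 0, "wz": 0}]'

```text
clock: 7.9
tool_pos: [0.5267, -0.1108, 0.3126]
eef_rot: [-0.499, 0.501, -0.501, 0.499]
contact_force: [0.5, 0.1, 0.7]
opening: 0.997
```

Request:
arm_command --deltas '[{"dx": 0.045, "dy": 0, "dz": -0.014, "wx": 0, "wy": 0, "wz": 0}, {"dx": 0.09, "dy": 0, "dz": -0.028, "wx": 0, "wy": 0, "wz": 0}, {"dx": 0.135, "dy": 0, "dz": -0.042, "wx": 0, "wy": 0, "wz": 0}, {"dx": 0.175, "dy": 0.01, "dz": -0.056, "wx": 0, "wy": 0, "wz": 0}, {"dx": 0.209, "dy": 0.016, "dz": -0.069, "wx": 0, "wy": 0, "wz": 0}]'

```text
clock: 8.4
tool_pos: [0.4563, -0.3206, 0.2962]
eef_rot: [-0.499, 0.502, -0.501, 0.498]
contact_force: [0.0, -0.1, 0.3]
opening: 1.003
```

Request:
arm_command --deltas '[{"dx": 0, "dy": 0.02, "dz": 0, "wx": 0, "wy": 0, "wz": 0}, {"dx": 0, "dy": 0.04, "dz": 0, "wx": 0, "wy": 0, "wz": 0}, {"dx": 0, "dy": 0.06, "dz": 0, "wx": 0, "wy": 0, "wz": 0}, {"dx": 0, "dy": 0.07, "dz": 0, "wx": 0, "wy": 0, "wz": 0}, {"dx": 0, "dy": 0.07, "dz": 0, "wx": 0, "wy": 0, "wz": 0}]' --claw 0.4

```text
clock: 8.9
tool_pos: [0.4573, -0.3176, 0.2255]
eef_rot: [-0.499, 0.502, -0.5, 0.499]
contact_force: [-0.0, 0.3, 0.2]
opening: 0.704
```

```bash
python3 - <<'E'
from h import *
to(.4596,-.319,.0215,0)
for n,(a,b,c,d) in (("scene",(180,310,90,240)),("top",(200,330,360,510))):
  a=r.snapshot(n)[a:b,c:d,::-1];cv2.imwrite(f"pics/s1{n}.png",cv2.resize(a,None,fx=4,fy=4))
to(.4596,-.319,.0215,0)
E
```

```text
t 8.9 gp [ 0.457  -0.3175  0.0785] yaw -0.2 tilt 0.16 open 61.9 F [-0.   0.3  0.2] q [ 0.72  0.89 -0.34  1.89  0.61  0.47 -0.06]
d [0.0014 0.057  0.0024] w [ 0.003 -0.004 -0.001]
t 9.0 gp [ 0.4581 -0.3179  0.0801] yaw -0.2 tilt 0.03 open 61.5 F [-0.7 -0.1  0.3] q [ 0.72  0.89 -0.34  1.89  0.61  0.47 -0.06]
d [0.0011 0.0586 0.0016] w [-0.    -0.004  0.   ]
```

View pics/s1scene.png

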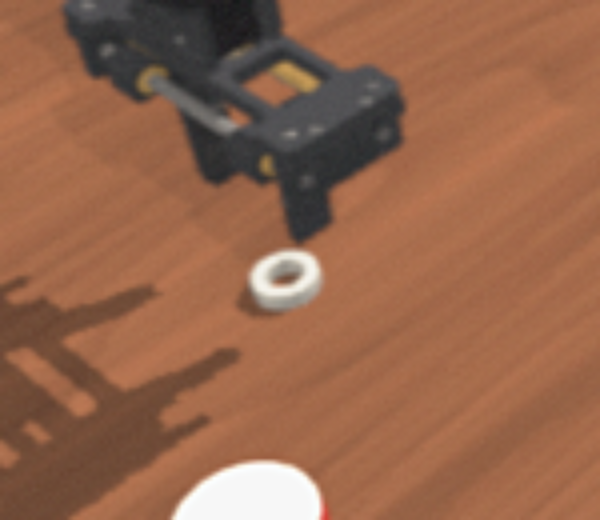

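Request:
arm_command --deltas '[{"dx": 0.001, "dy": 0.02, "dz": 0.0015, "wx": 0, "wy": 0, "wz": 0}, {"dx": 0.001, "dy": 0.035, "dz": 0.0015, "wx": 0, "wy": 0, "wz": 0}, {"dx": 0.001, "dy": 0.05, "dz": 0.0015, "wx": 0, "wy": 0, "wz": 0}, {"dx": 0.001, "dy": 0.057, "dz": 0.0015, "wx": 0, "wy": 0, "wz": 0}, {"dx": 0.001, "dy": 0.058, "dz": 0.0015, "wx": 0, "wy": 0, "wz": 0}]'

```text
clock: 9.5
tool_pos: [0.4594, -0.3189, 0.1688]
eef_rot: [0.499, -0.501, 0.501, -0.499]
contact_force: [-0.2, 0.3, -0.3]
opening: 0.702
```

Request:
arm_command --deltas '[{"dx": 0, "dy": 0, "dz": 0, "wx": 0, "wy": 0, "wz": 0}, {"dx": 0, "dy": 0, "dz": 0, "wx": 0, "wy": 0, "wz": 0}, {"dx": 0, "dy": 0, "dz": 0, "wx": 0, "wy": 0, "wz": 0}, {"dx": 0, "dy": 0, "dz": 0, "wx": 0, "wy": 0, "wz": 0}, {"dx": 0, "dy": 0, "dz": 0, "wx": 0, "wy": 0, "wz": 0}]' --claw -1

```text
clock: 10.0
tool_pos: [0.4594, -0.3191, 0.1693]
eef_rot: [0.499, -0.501, 0.501, -0.499]
contact_force: [-0.6, -0.7, 4.2]
opening: 0.389
```

```bash
python3 - <<'E'
from h import *
to(.4596,-.319,.0215,0)
E
```

```text
t 10.0 gp [ 0.4595 -0.3192  0.0223] yaw -0.2 tilt 0.06 open 34.3 F [-0.6 -0.7  4.2] q [ 0.68  0.98 -0.26  1.89  0.67  0.35 -0.11]
d [-0.0001  0.0008  0.0002] w [-0.001 -0.005  0.001]
```

Request:
arm_command --deltas '[{"dx": 0, "dy": -0.01, "dz": 0, "wx": 0, "wy": 0, "wz": 0}, {"dx": 0, "dy": -0.04, "dz": 0, "wx": 0, "wy": 0, "wz": 0}, {"dx": 0, "dy": -0.08, "dz": 0, "wx": 0, "wy": 0, "wz": 0}, {"dx": -0.01, "dy": -0.11, "dz": 0, "wx": 0, "wy": 0, "wz": 0}, {"dx": -0.04, "dy": -0.12, "dz": 0.015, "wx": 0, "wy": 0, "wz": 0}]'

```text
clock: 10.5
tool_pos: [0.4727, -0.2825, 0.2918]
eef_rot: [0.498, -0.501, 0.504, -0.496]
contact_force: [1.0, -0.1, -1.1]
opening: 0.386
```

```bash
python3 - <<'E'
from h import *
to(.6185,.1705,.125,0)
E
```

```text
t 10.5 gp [ 0.4729 -0.2832  0.1448] yaw -0.6 tilt 0.29 open 34.0 F [ 1.  -0.1 -1.1] q [ 0.7   0.78 -0.41  1.88  0.54  0.58 -0.08]
d [-0.4547  0.0177  0.1406] w [-0.002 -0.014  0.006]
```

Request:
arm_command --deltas '[{"dx": -0.04, "dy": 0, "dz": 0.014, "wx": 0, "wy": 0, "wz": 0}, {"dx": -0.085, "dy": 0, "dz": 0.028, "wx": 0, "wy": 0, "wz": 0}, {"dx": -0.13, "dy": 0, "dz": 0.042, "wx": 0, "wy": 0, "wz": 0}, {"dx": -0.175, "dy": 0, "dz": 0.056, "wx": 0, "wy": 0, "wz": 0}, {"dx": -0.22, "dy": 0, "dz": 0.07, "wx": 0, "wy": 0, "wz": 0}]'

```text
clock: 11.0
tool_pos: [0.5453, -0.0575, 0.2892]
eef_rot: [0.499, -0.501, 0.501, -0.499]
contact_force: [0.7, 0.1, -0.8]
opening: 0.385
```

Request:
arm_command --deltas '[{"dx": -0.045, "dy": 0, "dz": 0.014, "wx": 0, "wy": 0, "wz": 0}, {"dx": -0.09, "dy": 0, "dz": 0.028, "wx": 0, "wy": 0, "wz": 0}, {"dx": -0.135, "dy": 0, "dz": 0.042, "wx": 0, "wy": 0, "wz": 0}, {"dx": -0.18, "dy": 0, "dz": 0.058, "wx": 0, "wy": 0, "wz": 0}, {"dx": -0.215, "dy": 0.01, "dz": 0.07, "wx": 0, "wy": 0, "wz": 0}]'

```text
clock: 11.5
tool_pos: [0.6166, 0.1592, 0.2804]
eef_rot: [-0.498, 0.5, -0.5, 0.501]
contact_force: [0.3, -0.3, -0.2]
opening: 0.391
```

```bash
python3 - <<'E'
from h import *
to(.6185,.1705,.11,0)
E
```

```text
t 11.5 gp [0.617  0.1597 0.1334] yaw -0.1 tilt 0.23 open 34.4 F [ 0.3 -0.3 -0.2] q [-0.14  0.88 -0.34  1.62  0.4   0.71 -0.68]
d [-0.0112  0.0235  0.0018] w [-0.004 -0.002 -0.004]
```

Request:
arm_command --deltas '[{"dx": -0.012, "dy": 0.01, "dz": 0.002, "wx": 0, "wy": 0, "wz": 0}, {"dx": -0.012, "dy": 0.022, "dz": 0.002, "wx": 0, "wy": 0, "wz": 0}, {"dx": -0.012, "dy": 0.022, "dz": 0.002, "wx": 0, "wy": 0, "wz": 0}, {"dx": -0.012, "dy": 0.022, "dz": 0.002, "wx": 0, "wy": 0, "wz": 0}, {"dx": -0.012, "dy": 0.022, "dz": 0.002, "wx": 0, "wy": 0, "wz": 0}]'

```text
clock: 12.0
tool_pos: [0.6183, 0.1652, 0.2571]
eef_rot: [0.499, -0.501, 0.502, -0.498]
contact_force: [0.0, -0.3, -0.8]
opening: 0.384
```

```bash
python3 - <<'E'
from h import *
to(.6185,.1705,.0623,0)
a=r.snapshot("scene")[:,:,::-1];cv2.imwrite("pics/b6.png",cv2.resize(a[90:220,270:420],None,fx=4,fy=4))
E
```

```text
t 12.0 gp [0.6183 0.165  0.1101] yaw -0.4 tilt 0.08 open 33.8 F [ 0.  -0.3 -0.8] q [-0.16  0.91 -0.33  1.62  0.42  0.68 -0.7 ]
d [-0.0053  0.0478  0.0002] w [-0.    -0.008  0.002]
```

View pics/b6.png

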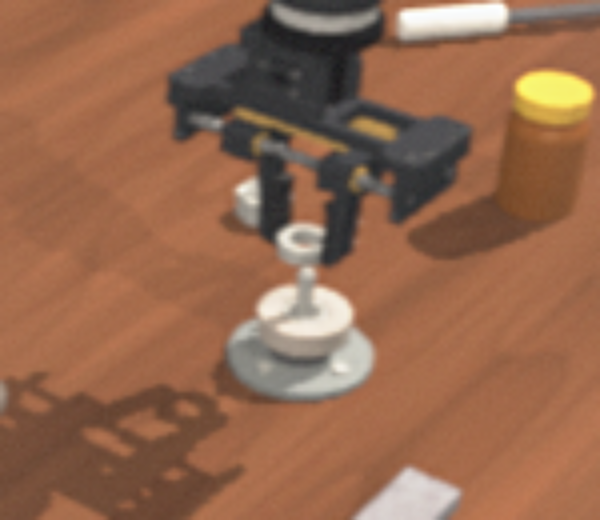

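Spacer held level above the pin tip (spacer (303,243), tip (306,273)); it needs +5 mm in y before lowering.

Request:
arm_command --deltas '[{"dx": -0.005, "dy": 0, "dz": 0, "wx": 0, "wy": 0, "wz": 0}, {"dx": -0.005, "dy": 0, "dz": 0, "wx": 0, "wy": 0, "wz": 0}, {"dx": -0.005, "dy": 0.005, "dz": 0, "wx": 0, "wy": 0, "wz": 0}, {"dx": -0.005, "dy": 0.015, "dz": 0, "wx": 0, "wy": 0, "wz": 0}, {"dx": -0.005, "dy": 0.025, "dz": 0, "wx": 0, "wy": 0, "wz": 0}]'

```text
clock: 12.55
tool_pos: [0.618, 0.1723, 0.2307]
eef_rot: [0.499, -0.501, 0.501, -0.499]
contact_force: [-0.4, -0.1, -1.5]
opening: 0.389
```

```bash
python3 - <<'E'
from h import *
to(.6185,.1705,.0623,0)
a=r.snapshot("scene")[:,:,::-1];cv2.imwrite("pics/b7.png",cv2.resize(a[90:220,270:420],None,fx=4,fy=4))
to(.6185,.1705,.0623,0)
E
```

```text
t 12.55 gp [0.6179 0.1722 0.0837] yaw -0.2 tilt 0.03 open 34.2 F [-0.4 -0.1 -1.5] q [-0.18  0.95 -0.31  1.62  0.43  0.64 -0.72]
d [0.0018 0.0214 0.0005] w [ 0.    -0.005  0.001]
t 12.6 gp [0.6167 0.1718 0.0818] yaw -0.2 tilt 0.21 open 34.3 F [ 0.3 -0.2 -2. ] q [-0.18  0.95 -0.31  1.63  0.43  0.64 -0.72]
d [0.0014 0.0195 0.0014] w [ 0.004 -0.005  0.002]
```

View pics/b7.png

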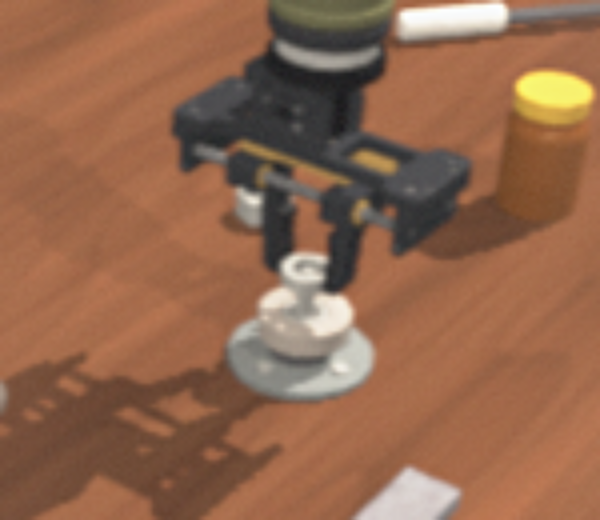

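Request:
arm_command --deltas '[{"dx": 0.001, "dy": 0.006, "dz": 0.0005, "wx": 0, "wy": 0, "wz": 0}, {"dx": 0.001, "dy": 0.012, "dz": 0.0005, "wx": 0, "wy": 0, "wz": 0}, {"dx": 0.001, "dy": 0.016, "dz": 0.0005, "wx": 0, "wy": 0, "wz": 0}, {"dx": 0.001, "dy": 0.018, "dz": 0.0005, "wx": 0, "wy": 0, "wz": 0}, {"dx": 0.001, "dy": 0.018, "dz": 0.0005, "wx": 0, "wy": 0, "wz": 0}]'

```text
clock: 13.1
tool_pos: [0.6185, 0.1714, 0.2134]
eef_rot: [-0.499, 0.501, -0.501, 0.499]
contact_force: [0.2, 0.6, -0.4]
opening: 0.388
```

```bash
python3 - <<'E'
from h import *
to(.6185,.1705,.0623,0)
E
```

```text
t 13.1 gp [0.6184 0.1714 0.0664] yaw -0.2 tilt 0.02 open 34.2 F [ 0.2  0.6 -0.4] q [-0.18  0.97 -0.3   1.63  0.44  0.61 -0.73]
d [0.0009 0.0041 0.    ] w [ 0.    -0.005  0.   ]
```

Request:
arm_command --deltas '[{"dx": 0.001, "dy": 0.001, "dz": 0, "wx": 0, "wy": 0, "wz": 0}, {"dx": 0.001, "dy": 0.002, "dz": 0, "wx": 0, "wy": 0, "wz": 0}, {"dx": 0.001, "dy": 0.003, "dz": 0, "wx": 0, "wy": 0, "wz": 0}, {"dx": 0.001, "dy": 0.004, "dz": 0, "wx": 0, "wy": 0, "wz": 0}, {"dx": 0.001, "dy": 0.005, "dz": 0, "wx": 0, "wy": 0, "wz": 0}]'

```text
clock: 13.6
tool_pos: [0.6186, 0.1705, 0.2093]
eef_rot: [0.499, -0.501, 0.501, -0.499]
contact_force: [-3.2, -1.7, 9.8]
opening: 0.387
```

```bash
python3 - <<'E'
from h import *
to(.6185,.1705,.0623,0)
E
```

```text
t 13.6 gp [0.6186 0.1705 0.0623] yaw -0.2 tilt 0.02 open 34.1 F [-3.2 -1.7  9.8] q [-0.18  0.98 -0.3   1.63  0.44  0.6  -0.73]
d [ 0.     -0.     -0.0001] w [-0.    -0.005  0.   ]
```

Seated at 40.0 mm with contact. Release, retreat, then thin wheel.

Request:
arm_command --deltas '[{"dx": 0, "dy": -0.0005, "dz": 0, "wx": 0, "wy": 0, "wz": 0}, {"dx": 0, "dy": -0.0005, "dz": 0, "wx": 0, "wy": 0, "wz": 0}, {"dx": 0, "dy": -0.0005, "dz": 0, "wx": 0, "wy": 0, "wz": 0}, {"dx": 0, "dy": -0.0005, "dz": 0, "wx": 0, "wy": 0, "wz": 0}, {"dx": 0, "dy": -0.0005, "dz": 0, "wx": 0, "wy": 0, "wz": 0}]' --claw 0.7

```text
clock: 14.1
tool_pos: [0.6185, 0.1704, 0.2091]
eef_rot: [0.499, -0.501, 0.501, -0.499]
contact_force: [0.7, -0.3, 0.0]
opening: 0.817
```

Request:
arm_command --deltas '[{"dx": 0, "dy": -0.02, "dz": 0, "wx": 0, "wy": 0, "wz": 0}, {"dx": 0, "dy": -0.05, "dz": 0, "wx": 0, "wy": 0, "wz": 0}, {"dx": 0.01, "dy": -0.08, "dz": 0, "wx": 0, "wy": 0, "wz": 0}, {"dx": 0.05, "dy": -0.08, "dz": -0.03, "wx": 0, "wy": 0, "wz": 0}, {"dx": 0.09, "dy": -0.08, "dz": -0.06, "wx": 0, "wy": 0, "wz": 0}]'

```text
clock: 14.6
tool_pos: [0.5582, 0.0806, 0.2904]
eef_rot: [0.498, -0.5, 0.501, -0.501]
contact_force: [1.3, -0.8, -0.6]
opening: 0.849
```

Request:
arm_command --deltas '[{"dx": 0.04, "dy": 0, "dz": -0.03, "wx": 0, "wy": 0, "wz": 0}, {"dx": 0.08, "dy": 0.01, "dz": -0.06, "wx": 0, "wy": 0, "wz": 0}, {"dx": 0.092, "dy": 0.03, "dz": -0.08, "wx": 0, "wy": 0, "wz": 0}, {"dx": 0.092, "dy": 0.05, "dz": -0.08, "wx": 0, "wy": 0, "wz": 0}, {"dx": 0.092, "dy": 0.06, "dz": -0.08, "wx": 0, "wy": 0, "wz": 0}]'

```text
clock: 15.1
tool_pos: [0.4774, -0.0116, 0.2283]
eef_rot: [-0.499, 0.501, -0.501, 0.498]
contact_force: [0.9, 0.4, 0.1]
opening: 0.852
```

```bash
python3 - <<'E'
from h import *
to(.4784,-.0115,.0215,0)
for n,(a,b,c,d) in (("scene",(90,220,220,420)),("top",(170,300,200,400))):
  a=r.snapshot(n)[a:b,c:d,::-1];cv2.imwrite(f"pics/t1{n}.png",cv2.resize(a,None,fx=4,fy=4))
to(.4784,-.0115,.0215,0)
E
```

```text
t 15.1 gp [ 0.4772 -0.0116  0.0813] yaw -0.3 tilt 0.07 open 74.9 F [0.9 0.4 0.1] q [ 0.03  0.83 -0.17  2.13  0.59  0.23 -0.67]
d [-0.0001  0.0598  0.0011] w [ 0.001 -0.006  0.001]
t 15.2 gp [ 0.478  -0.0104  0.0813] yaw -0.2 tilt 0.06 open 74.6 F [0.  0.8 0.7] q [ 0.03  0.83 -0.17  2.13  0.59  0.23 -0.67]
d [0.0011 0.0598 0.0003] w [ 0.001 -0.003 -0.   ]
```

View pics/t1scene.png

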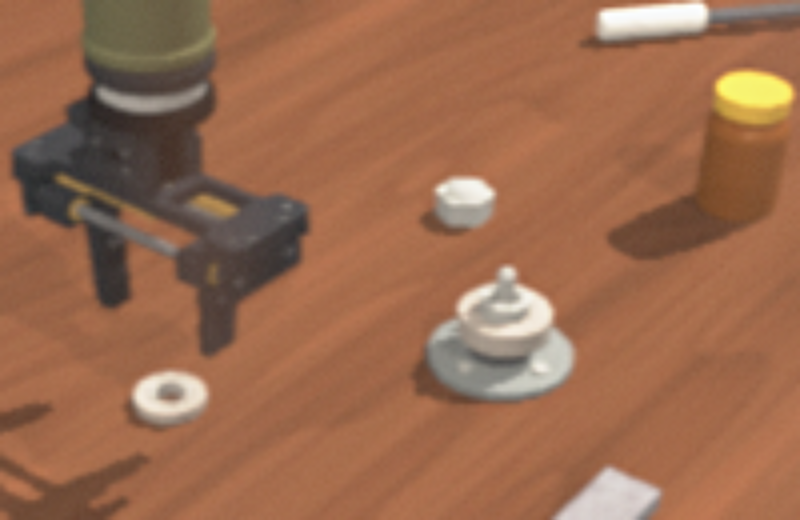

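Spacer seated flat on the wheel. Joint 6 is near its lower limit (0.04) here, so I descend in two parts.

Request:
arm_command --deltas '[{"dx": 0.001, "dy": 0.01, "dz": 0.0005, "wx": 0, "wy": 0, "wz": 0}, {"dx": 0.001, "dy": 0.02, "dz": 0.0005, "wx": 0, "wy": 0, "wz": 0}, {"dx": 0.001, "dy": 0.03, "dz": 0.0005, "wx": 0, "wy": 0, "wz": 0}, {"dx": 0.001, "dy": 0.035, "dz": 0.0005, "wx": 0, "wy": 0, "wz": 0}, {"dx": 0.001, "dy": 0.035, "dz": 0.0005, "wx": 0, "wy": 0, "wz": 0}]'

```text
clock: 15.7
tool_pos: [0.4782, -0.0119, 0.1934]
eef_rot: [-0.5, 0.501, -0.501, 0.499]
contact_force: [0.2, 0.2, -0.1]
opening: 0.85
```

```bash
python3 - <<'E'
from h import *
to(.4784,-.0115,.0215,0)
E
```

```text
t 15.7 gp [ 0.478  -0.0119  0.0464] yaw -0.2 tilt 0.08 open 74.8 F [ 0.2  0.2 -0.1] q [-0.01  0.9  -0.1   2.14  0.62  0.13 -0.69]
d [-0.0004  0.0249  0.0003] w [ 0.002 -0.004  0.001]
```

Request:
arm_command --deltas '[{"dx": 0, "dy": 0.003, "dz": 0, "wx": 0, "wy": 0, "wz": 0}, {"dx": 0, "dy": 0.006, "dz": 0, "wx": 0, "wy": 0, "wz": 0}, {"dx": 0, "dy": 0.009, "dz": 0, "wx": 0, "wy": 0, "wz": 0}, {"dx": 0, "dy": 0.012, "dz": 0, "wx": 0, "wy": 0, "wz": 0}, {"dx": 0, "dy": 0.012, "dz": 0, "wx": 0, "wy": 0, "wz": 0}]'

```text
clock: 16.2
tool_pos: [0.4783, -0.012, 0.1819]
eef_rot: [-0.499, 0.501, -0.501, 0.499]
contact_force: [0.5, -0.4, -0.0]
opening: 0.85
```

```bash
python3 - <<'E'
from h import *
to(.4784,-.0115,.0215,0)
E
```

```text
t 16.2 gp [ 0.4783 -0.012   0.0349] yaw -0.2 tilt 0.02 open 74.8 F [ 0.5 -0.4 -0. ] q [-0.03  0.92 -0.07  2.14  0.63  0.1  -0.7 ]
d [-0.0005  0.0134  0.0001] w [ 0.    -0.005  0.   ]
```

Request:
arm_command --deltas '[{"dx": 0, "dy": 0.003, "dz": 0, "wx": 0, "wy": 0, "wz": 0}, {"dx": 0, "dy": 0.006, "dz": 0, "wx": 0, "wy": 0, "wz": 0}, {"dx": 0, "dy": 0.009, "dz": 0, "wx": 0, "wy": 0, "wz": 0}, {"dx": 0, "dy": 0.012, "dz": 0, "wx": 0, "wy": 0, "wz": 0}, {"dx": 0, "dy": 0.0125, "dz": 0, "wx": 0, "wy": 0, "wz": 0}]'

```text
clock: 16.7
tool_pos: [0.4783, -0.012, 0.1693]
eef_rot: [-0.499, 0.501, -0.501, 0.499]
contact_force: [-0.6, 0.3, -0.0]
opening: 0.847
```

```bash
python3 - <<'E'
from h import *
to(.4784,-.0115,.0215,0)
E
```

```text
t 16.7 gp [ 0.4782 -0.012   0.0223] yaw -0.2 tilt 0.03 open 74.6 F [-0.6  0.3 -0. ] q [-0.04  0.95 -0.05  2.14  0.65  0.07 -0.72]
d [-0.0005  0.0008  0.0001] w [ 0.001 -0.005  0.   ]
```

Request:
arm_command --deltas '[{"dx": 0, "dy": 0, "dz": 0, "wx": 0, "wy": 0, "wz": 0}, {"dx": 0, "dy": 0, "dz": 0, "wx": 0, "wy": 0, "wz": 0}, {"dx": 0, "dy": 0, "dz": 0, "wx": 0, "wy": 0, "wz": 0}, {"dx": 0, "dy": 0, "dz": 0, "wx": 0, "wy": 0, "wz": 0}, {"dx": 0, "dy": 0, "dz": 0, "wx": 0, "wy": 0, "wz": 0}]' --claw -1

```text
clock: 17.2
tool_pos: [0.4784, -0.0121, 0.1698]
eef_rot: [0.499, -0.501, 0.501, -0.499]
contact_force: [0.4, 0.4, 0.1]
opening: 0.53
```

```bash
python3 - <<'E'
from h import *
to(.4784,-.0115,.0215,0)
a=r.snapshot("scene")[:,:,::-1];cv2.imwrite("pics/b8.png",cv2.resize(a[90:220,200:400],None,fx=4,fy=4))
E
```

```text
t 17.2 gp [ 0.4784 -0.0121  0.0228] yaw -0.2 tilt 0.01 open 46.6 F [0.4 0.4 0.1] q [-0.04  0.95 -0.05  2.14  0.65  0.07 -0.72]
d [-0.0006  0.0013 -0.    ] w [-0.    -0.005  0.   ]
```

View pics/b8.png

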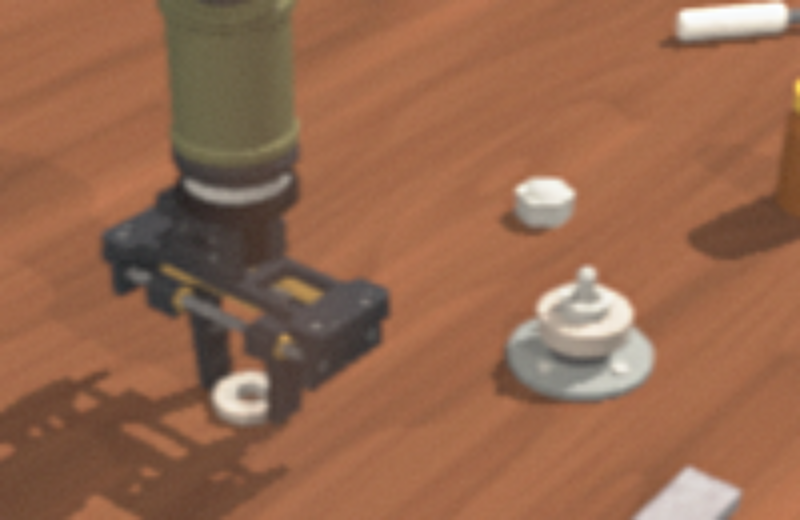

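Request:
arm_command --deltas '[{"dx": 0, "dy": -0.01, "dz": 0, "wx": 0, "wy": 0, "wz": 0}, {"dx": 0, "dy": -0.03, "dz": 0, "wx": 0, "wy": 0, "wz": 0}, {"dx": 0, "dy": -0.06, "dz": 0, "wx": 0, "wy": 0, "wz": 0}, {"dx": 0, "dy": -0.09, "dz": 0.01, "wx": 0, "wy": 0, "wz": 0}, {"dx": -0.02, "dy": -0.11, "dz": 0.03, "wx": 0, "wy": 0, "wz": 0}]'

```text
clock: 17.75
tool_pos: [0.5073, 0.0048, 0.282]
eef_rot: [0.499, -0.502, 0.503, -0.496]
contact_force: [0.9, -0.3, -1.4]
opening: 0.526
```

Request:
arm_command --deltas '[{"dx": -0.035, "dy": 0, "dz": 0.025, "wx": 0, "wy": 0, "wz": 0}, {"dx": -0.07, "dy": 0, "dz": 0.05, "wx": 0, "wy": 0, "wz": 0}, {"dx": -0.1, "dy": 0, "dz": 0.075, "wx": 0, "wy": 0, "wz": 0}, {"dx": -0.13, "dy": 0, "dz": 0.095, "wx": 0, "wy": 0, "wz": 0}, {"dx": -0.155, "dy": 0, "dz": 0.108, "wx": 0, "wy": 0, "wz": 0}]'

```text
clock: 18.25
tool_pos: [0.6179, 0.1641, 0.2806]
eef_rot: [0.499, -0.501, 0.501, -0.5]
contact_force: [-0.1, 0.6, -0.2]
opening: 0.525
```

```bash
python3 - <<'E'
from h import *
to(.6185,.1705,.0748,0)
E
```

```text
t 18.25 gp [0.6181 0.1642 0.1336] yaw -0.2 tilt 0.08 open 46.2 F [-0.1  0.6 -0.2] q [-0.13  0.88 -0.37  1.61  0.43  0.73 -0.71]
d [-0.0064  0.0588  0.0005] w [-0.001 -0.004 -0.001]
```

Request:
arm_command --deltas '[{"dx": -0.007, "dy": 0.01, "dz": 0.001, "wx": 0, "wy": 0, "wz": 0}, {"dx": -0.007, "dy": 0.02, "dz": 0.001, "wx": 0, "wy": 0, "wz": 0}, {"dx": -0.007, "dy": 0.02, "dz": 0.001, "wx": 0, "wy": 0, "wz": 0}, {"dx": -0.007, "dy": 0.02, "dz": 0.001, "wx": 0, "wy": 0, "wz": 0}, {"dx": -0.007, "dy": 0.02, "dz": 0.001, "wx": 0, "wy": 0, "wz": 0}]'

```text
clock: 18.75
tool_pos: [0.6179, 0.1679, 0.2598]
eef_rot: [0.499, -0.501, 0.502, -0.498]
contact_force: [-0.3, -0.4, 0.7]
opening: 0.529
```

```bash
python3 - <<'E'
from h import *
to(.6185,.1705,.0748,0)
a=r.snapshot("scene")[:,:,::-1];cv2.imwrite("pics/b9.png",cv2.resize(a[90:220,270:420],None,fx=4,fy=4))
to(.6185,.1705,.0748,0)
E
```

```text
t 18.75 gp [0.6179 0.1677 0.1128] yaw -0.3 tilt 0.08 open 46.5 F [-0.3 -0.4  0.7] q [-0.15  0.91 -0.36  1.62  0.45  0.69 -0.73]
d [-0.0027  0.038   0.0006] w [ 0.001 -0.007  0.002]
t 18.8 gp [0.6181 0.1681 0.113 ] yaw -0.3 tilt 0.04 open 46.3 F [-0.3  0.6 -1.5] q [-0.15  0.91 -0.36  1.62  0.45  0.69 -0.73]
d [-0.0023  0.0382  0.0004] w [-0.    -0.007  0.001]
```

View pics/b9.png

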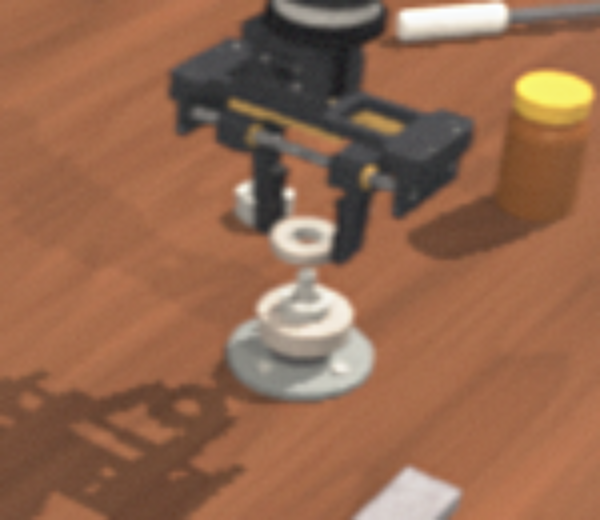

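Thin wheel bore (310,236) is over the pin tip (306,275); correcting +2.5 mm in y, then lowering.

Request:
arm_command --deltas '[{"dx": -0.0025, "dy": 0, "dz": 0.0005, "wx": 0, "wy": 0, "wz": 0}, {"dx": -0.0025, "dy": 0.005, "dz": 0.0005, "wx": 0, "wy": 0, "wz": 0}, {"dx": -0.0025, "dy": 0.013, "dz": 0.0005, "wx": 0, "wy": 0, "wz": 0}, {"dx": -0.0025, "dy": 0.022, "dz": 0.0005, "wx": 0, "wy": 0, "wz": 0}, {"dx": -0.0025, "dy": 0.028, "dz": 0.0005, "wx": 0, "wy": 0, "wz": 0}]'

```text
clock: 19.3
tool_pos: [0.6182, 0.1717, 0.2303]
eef_rot: [-0.5, 0.501, -0.501, 0.499]
contact_force: [0.5, -0.1, -0.9]
opening: 0.526
```

```bash
python3 - <<'E'
from h import *
to(.6185,.1705,.0748,0)
a=r.snapshot("scene")[:,:,::-1];cv2.imwrite("pics/b10.png",cv2.resize(a[90:220,270:420],None,fx=4,fy=4))
to(.6185,.1705,.0748,0)
E
```

```text
t 19.3 gp [0.618  0.1716 0.0833] yaw -0.2 tilt 0.1 open 46.3 F [ 0.5 -0.1 -0.9] q [-0.16  0.95 -0.34  1.62  0.46  0.65 -0.75]
d [0.0012 0.0085 0.0003] w [ 0.002 -0.005  0.001]
t 19.35 gp [0.6175 0.1715 0.0825] yaw -0.2 tilt 0.17 open 46.4 F [-0.9  0.  -0.8] q [-0.16  0.95 -0.34  1.62  0.46  0.65 -0.75]
d [0.0011 0.0077 0.0006] w [ 0.003 -0.005  0.002]
```

View pics/b10.png

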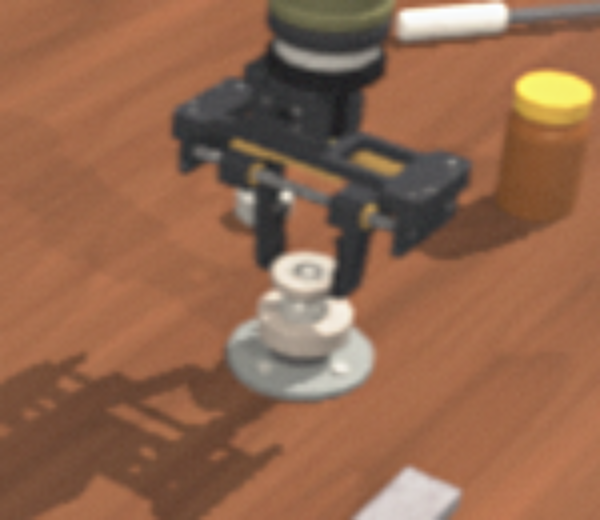

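Pin is inside the bore.

Request:
arm_command --deltas '[{"dx": 0.001, "dy": 0.002, "dz": 0, "wx": 0, "wy": 0, "wz": 0}, {"dx": 0.001, "dy": 0.004, "dz": 0, "wx": 0, "wy": 0, "wz": 0}, {"dx": 0.001, "dy": 0.006, "dz": 0, "wx": 0, "wy": 0, "wz": 0}, {"dx": 0.001, "dy": 0.008, "dz": 0, "wx": 0, "wy": 0, "wz": 0}, {"dx": 0.001, "dy": 0.0085, "dz": 0, "wx": 0, "wy": 0, "wz": 0}]'

```text
clock: 19.85
tool_pos: [0.6185, 0.1709, 0.2231]
eef_rot: [0.499, -0.501, 0.501, -0.499]
contact_force: [0.5, 0.0, -0.1]
opening: 0.525
```

```bash
python3 - <<'E'
from h import *
to(.6185,.1705,.0748,0)
E
```

```text
t 19.85 gp [0.6185 0.1709 0.0761] yaw -0.2 tilt 0.01 open 46.2 F [ 0.5  0.  -0.1] q [-0.16  0.96 -0.33  1.63  0.47  0.63 -0.75]
d [ 0.0004  0.0013 -0.    ] w [ 0.    -0.005  0.   ]
```

Request:
arm_command --deltas '[{"dx": 0, "dy": 0.0005, "dz": 0, "wx": 0, "wy": 0, "wz": 0}, {"dx": 0, "dy": 0.001, "dz": 0, "wx": 0, "wy": 0, "wz": 0}, {"dx": 0, "dy": 0.0015, "dz": 0, "wx": 0, "wy": 0, "wz": 0}, {"dx": 0, "dy": 0.002, "dz": 0, "wx": 0, "wy": 0, "wz": 0}, {"dx": 0, "dy": 0.0022, "dz": 0, "wx": 0, "wy": 0, "wz": 0}]'

```text
clock: 20.35
tool_pos: [0.6186, 0.171, 0.2218]
eef_rot: [0.499, -0.501, 0.501, -0.499]
contact_force: [-2.0, -0.7, 7.2]
opening: 0.53
```

```bash
python3 - <<'E'
from h import *
to(.6185,.1705,.0748,0)
E
```

```text
t 20.35 gp [0.6186 0.171  0.0748] yaw -0.2 tilt 0.02 open 46.7 F [-2.  -0.7  7.2] q [-0.17  0.97 -0.33  1.63  0.47  0.63 -0.75]
d [ 0.0005 -0.     -0.0001] w [-0.001 -0.005  0.   ]
```

Seated at 52.0 mm with contact. Release and go for the nut.

Request:
arm_command --deltas '[{"dx": 0, "dy": -0.0005, "dz": 0, "wx": 0, "wy": 0, "wz": 0}, {"dx": 0, "dy": -0.0005, "dz": 0, "wx": 0, "wy": 0, "wz": 0}, {"dx": 0, "dy": -0.0005, "dz": 0, "wx": 0, "wy": 0, "wz": 0}, {"dx": 0, "dy": -0.0005, "dz": 0, "wx": 0, "wy": 0, "wz": 0}, {"dx": 0, "dy": -0.0005, "dz": 0, "wx": 0, "wy": 0, "wz": 0}]' --claw 0.7

```text
clock: 20.85
tool_pos: [0.6185, 0.1709, 0.2214]
eef_rot: [-0.499, 0.501, -0.501, 0.499]
contact_force: [0.1, -0.4, -0.1]
opening: 0.849
```

Request:
arm_command --deltas '[{"dx": 0, "dy": -0.02, "dz": 0, "wx": 0, "wy": 0, "wz": 0}, {"dx": 0, "dy": -0.05, "dz": 0, "wx": 0, "wy": 0, "wz": 0}, {"dx": -0.01, "dy": -0.07, "dz": -0.01, "wx": 0, "wy": 0, "wz": 0}, {"dx": -0.04, "dy": -0.07, "dz": -0.04, "wx": 0, "wy": 0, "wz": 0}, {"dx": -0.07, "dy": -0.07, "dz": -0.07, "wx": 0, "wy": -0.05, "wz": 0}]'

```text
clock: 21.35
tool_pos: [0.5488, 0.2412, 0.2924]
eef_rot: [-0.507, 0.491, -0.492, 0.509]
contact_force: [-0.0, 0.2, 0.4]
opening: 0.853
```

Request:
arm_command --deltas '[{"dx": -0.03, "dy": 0, "dz": -0.03, "wx": 0, "wy": 0, "wz": 0}, {"dx": -0.06, "dy": 0.01, "dz": -0.055, "wx": 0, "wy": 0, "wz": 0}, {"dx": -0.077, "dy": 0.03, "dz": -0.063, "wx": 0, "wy": 0, "wz": 0}, {"dx": -0.077, "dy": 0.05, "dz": -0.063, "wx": 0, "wy": 0, "wz": 0}, {"dx": -0.077, "dy": 0.06, "dz": -0.063, "wx": 0, "wy": 0, "wz": 0}]'

```text
clock: 21.85
tool_pos: [0.4822, 0.3164, 0.2302]
eef_rot: [0.51, -0.491, 0.49, -0.509]
contact_force: [0.6, -0.4, 1.1]
opening: 0.85
```

```bash
python3 - <<'E'
from h import *
to(.4857,.318,.022,2)
for n,(a,b,c,d) in (("scene",(70,200,270,420)),("top",(170,300,130,330))):
  a=r.snapshot(n)[a:b,c:d,::-1];cv2.imwrite(f"pics/n1{n}.png",cv2.resize(a,None,fx=4,fy=4))
to(.4857,.318,.022,2)
E
```

```text
t 21.85 gp [0.482  0.3162 0.0832] yaw 2.1 tilt 0.11 open 74.8 F [ 0.6 -0.4  1.1] q [-0.5   0.89 -0.27  1.83  0.47  0.49 -1.06]
d [-0.0015  0.0611  0.0036] w [0.002 0.003 0.001]
t 21.95 gp [0.4827 0.3147 0.0832] yaw 2.0 tilt 0.17 open 75.1 F [ 0.2 -0.3  0.1] q [-0.5   0.89 -0.27  1.83  0.47  0.49 -1.06]
d [-0.003   0.0612  0.0029] w [0.002 0.    0.003]
```

View pics/n1scene.png

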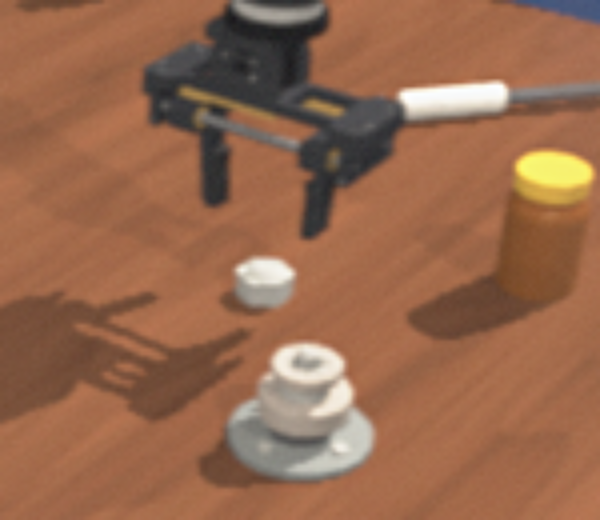

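View pics/n1top.png

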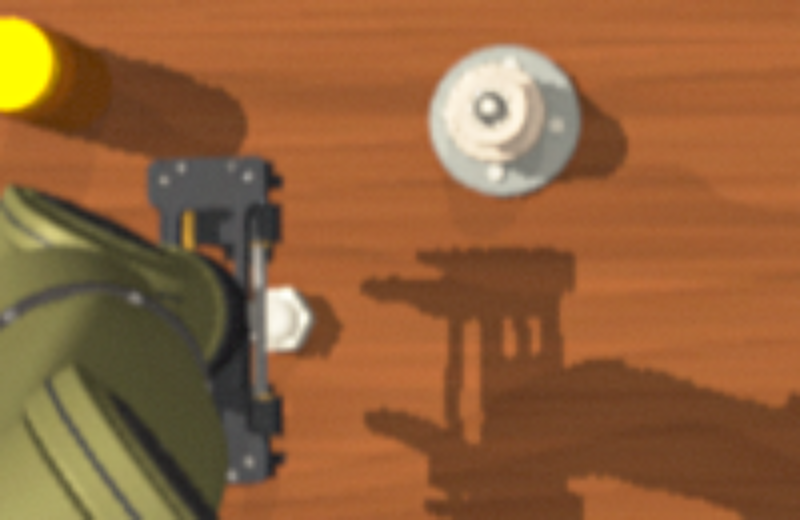

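Three parts are stacked flat, with the pin centred in the thin wheel (top view, (490,107)). Descend on the nut.

Request:
arm_command --deltas '[{"dx": -0.0025, "dy": 0.01, "dz": 0.003, "wx": 0, "wy": 0, "wz": 0}, {"dx": -0.0025, "dy": 0.025, "dz": 0.003, "wx": 0, "wy": 0, "wz": 0}, {"dx": -0.0025, "dy": 0.04, "dz": 0.003, "wx": 0, "wy": 0, "wz": 0}, {"dx": -0.0025, "dy": 0.055, "dz": 0.003, "wx": 0, "wy": 0, "wz": 0}, {"dx": -0.0025, "dy": 0.061, "dz": 0.003, "wx": 0, "wy": 0, "wz": 0}]'

```text
clock: 22.45
tool_pos: [0.4855, 0.318, 0.1684]
eef_rot: [0.51, -0.491, 0.491, -0.508]
contact_force: [-0.3, -1.4, -0.2]
opening: 0.85
```

Request:
arm_command --deltas '[{"dx": 0, "dy": 0, "dz": 0, "wx": 0, "wy": 0, "wz": 0}, {"dx": 0, "dy": 0, "dz": 0, "wx": 0, "wy": 0, "wz": 0}, {"dx": 0, "dy": 0, "dz": 0, "wx": 0, "wy": 0, "wz": 0}, {"dx": 0, "dy": 0, "dz": 0, "wx": 0, "wy": 0, "wz": 0}, {"dx": 0, "dy": 0, "dz": 0, "wx": 0, "wy": 0, "wz": 0}]'

```text
clock: 22.95
tool_pos: [0.4862, 0.3186, 0.171]
eef_rot: [-0.509, 0.491, -0.491, 0.509]
contact_force: [1.1, 0.2, -0.6]
opening: 0.849
```

```bash
python3 - <<'E'
from h import *
to(.4857,.318,.022,2)
E
```

```text
t 22.95 gp [0.4863 0.3187 0.024 ] yaw 2.0 tilt 0.05 open 74.7 F [ 1.1  0.2 -0.6] q [-0.53  0.99 -0.22  1.83  0.51  0.38 -1.09]
d [ 0.0006  0.002  -0.0005] w [-0.001  0.001 -0.001]
```

Request:
arm_command --deltas '[{"dx": 0, "dy": 0.001, "dz": 0, "wx": 0, "wy": 0, "wz": 0}, {"dx": 0, "dy": 0.001, "dz": 0, "wx": 0, "wy": 0, "wz": 0}, {"dx": 0, "dy": 0.001, "dz": 0, "wx": 0, "wy": 0, "wz": 0}, {"dx": 0, "dy": 0.001, "dz": 0, "wx": 0, "wy": 0, "wz": 0}, {"dx": 0, "dy": 0.001, "dz": 0, "wx": 0, "wy": 0, "wz": 0}]' --claw -1 --grip_force 30

```text
clock: 23.45
tool_pos: [0.486, 0.3185, 0.1695]
eef_rot: [0.509, -0.491, 0.491, -0.509]
contact_force: [0.7, 0.1, -0.1]
opening: 0.431
```

```bash
python3 - <<'E'
from h import *
to(.4857,.318,.022,2)
a=r.snapshot("scene")[:,:,::-1];cv2.imwrite("pics/n2.png",cv2.resize(a[70:200,270:420],None,fx=4,fy=4))
E
```

```text
t 23.45 gp [0.486  0.3185 0.0225] yaw 2.0 tilt 0.01 open 37.9 F [ 0.7  0.1 -0.1] q [-0.54  0.99 -0.22  1.83  0.51  0.38 -1.09]
d [ 0.0005  0.0005 -0.0003] w [0.    0.001 0.   ]
```

View pics/n2.png

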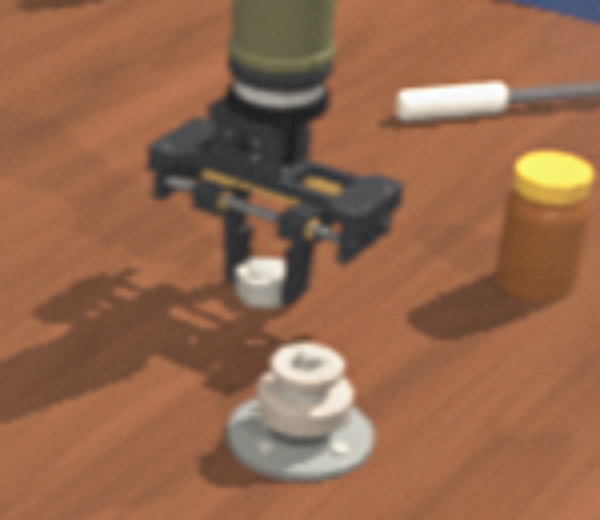

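Request:
arm_command --deltas '[{"dx": 0, "dy": 0, "dz": 0, "wx": 0, "wy": 0, "wz": 0}, {"dx": 0, "dy": 0, "dz": 0, "wx": 0, "wy": 0, "wz": 0}, {"dx": 0, "dy": 0, "dz": 0, "wx": 0, "wy": 0, "wz": 0}, {"dx": 0, "dy": 0, "dz": 0, "wx": 0, "wy": 0, "wz": 0}, {"dx": 0, "dy": 0, "dz": 0, "wx": 0, "wy": 0, "wz": 0}]'

```text
clock: 24.0
tool_pos: [0.486, 0.3185, 0.1695]
eef_rot: [0.509, -0.491, 0.491, -0.509]
contact_force: [-0.1, -0.2, -0.2]
opening: 0.427
```

```bash
python3 - <<'E'
from h import *
to(.4857,.318,.022,2)
E
```

```text
t 24.0 gp [0.486  0.3185 0.0225] yaw 2.0 tilt 0.0 open 37.6 F [-0.1 -0.2 -0.2] q [-0.54  0.99 -0.22  1.83  0.51  0.38 -1.09]
d [ 0.0005  0.0005 -0.0004] w [-0.     0.001  0.   ]
```

Request:
arm_command --deltas '[{"dx": 0, "dy": -0.01, "dz": 0, "wx": 0, "wy": 0, "wz": 0}, {"dx": 0, "dy": -0.03, "dz": 0, "wx": 0, "wy": 0, "wz": 0}, {"dx": 0, "dy": -0.06, "dz": 0, "wx": 0, "wy": 0, "wz": 0}, {"dx": 0, "dy": -0.09, "dz": 0, "wx": 0, "wy": 0, "wz": 0}, {"dx": 0, "dy": -0.11, "dz": 0, "wx": 0, "wy": 0, "wz": 0}]'

```text
clock: 24.5
tool_pos: [0.4862, 0.3186, 0.282]
eef_rot: [-0.508, 0.491, -0.491, 0.51]
contact_force: [-0.1, -0.2, -0.2]
opening: 0.43
```

```bash
python3 - <<'E'
from h import *
to(.6185,.1705,.13,2)
E
```

```text
t 24.5 gp [0.4865 0.3188 0.135 ] yaw 2.0 tilt 0.13 open 37.9 F [-0.1 -0.2 -0.2] q [-0.47  0.81 -0.33  1.8   0.43  0.6  -1.03]
d [0.1527 0.0051 0.1269] w [-0.002  0.001 -0.002]
```

Request:
arm_command --deltas '[{"dx": 0.03, "dy": 0, "dz": 0.025, "wx": 0, "wy": 0, "wz": 0}, {"dx": 0.065, "dy": 0, "dz": 0.055, "wx": 0, "wy": 0, "wz": 0}, {"dx": 0.1, "dy": 0, "dz": 0.085, "wx": 0, "wy": 0, "wz": 0}, {"dx": 0.13, "dy": 0, "dz": 0.11, "wx": 0, "wy": 0, "wz": 0}, {"dx": 0.1525, "dy": 0, "dz": 0.127, "wx": 0, "wy": 0, "wz": 0}]'

```text
clock: 25.0
tool_pos: [0.6202, 0.167, 0.28]
eef_rot: [0.508, -0.491, 0.493, -0.508]
contact_force: [0.5, 0.2, -1.8]
opening: 0.424
```

Request:
arm_command --deltas '[{"dx": 0, "dy": 0.01, "dz": 0, "wx": 0, "wy": 0, "wz": 0}, {"dx": 0, "dy": 0.02, "dz": 0, "wx": 0, "wy": 0, "wz": 0}, {"dx": 0, "dy": 0.02, "dz": 0, "wx": 0, "wy": 0, "wz": 0}, {"dx": 0, "dy": 0.02, "dz": 0, "wx": 0, "wy": 0, "wz": 0}, {"dx": 0, "dy": 0.02, "dz": 0, "wx": 0, "wy": 0, "wz": 0}]'

```text
clock: 25.5
tool_pos: [0.6178, 0.1721, 0.2599]
eef_rot: [-0.509, 0.491, -0.49, 0.509]
contact_force: [0.1, 0.1, -0.8]
opening: 0.429
```

```bash
python3 - <<'E'
from h import *
to(.6185,.1705,.0845,2)
a=r.snapshot("scene")[:,:,::-1];cv2.imwrite("pics/n3.png",cv2.resize(a[90:220,270:420],None,fx=4,fy=4))
to(.6185,.1705,.0845,2)
E
```

```text
t 25.5 gp [0.6178 0.1721 0.1129] yaw 2.2 tilt 0.04 open 37.8 F [ 0.1  0.1 -0.8] q [-0.14  0.91 -0.37  1.62  0.46  0.7  -0.71]
d [0.0016 0.0284 0.0006] w [ 0.     0.004 -0.001]
t 25.55 gp [0.6181 0.1718 0.113 ] yaw 2.1 tilt 0.03 open 37.4 F [ 0.  -1.  -1.7] q [-0.14  0.91 -0.37  1.61  0.46  0.7  -0.71]
d [0.0013 0.0285 0.0004] w [-0.     0.003 -0.001]
```

View pics/n3.png

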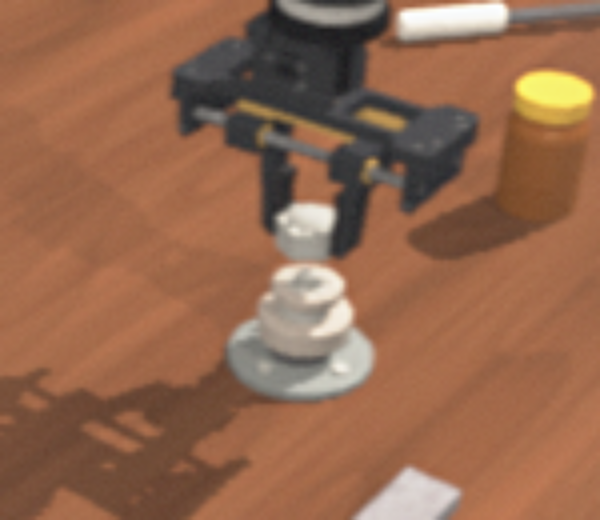

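Nut held level, directly over the stack (nut (306,230), bore (309,280)).

Request:
arm_command --deltas '[{"dx": 0.0015, "dy": 0.003, "dz": 0.0005, "wx": 0, "wy": 0, "wz": 0}, {"dx": 0.0015, "dy": 0.009, "dz": 0.0005, "wx": 0, "wy": 0, "wz": 0}, {"dx": 0.0015, "dy": 0.015, "dz": 0.0005, "wx": 0, "wy": 0, "wz": 0}, {"dx": 0.0015, "dy": 0.021, "dz": 0.0005, "wx": 0, "wy": 0, "wz": 0}, {"dx": 0.0015, "dy": 0.024, "dz": 0.0005, "wx": 0, "wy": 0, "wz": 0}]'

```text
clock: 26.05
tool_pos: [0.6186, 0.169, 0.2345]
eef_rot: [0.509, -0.491, 0.491, -0.508]
contact_force: [0.2, 0.0, -1.3]
opening: 0.427
```

```bash
python3 - <<'E'
from h import *
to(.6185,.1705,.0845,2)
a=r.snapshot("scene")[:,:,::-1];cv2.imwrite("pics/n4.png",cv2.resize(a[90:220,270:420],None,fx=4,fy=4))
to(.6185,.1705,.0845,2)
E
```

```text
t 26.05 gp [0.6184 0.1689 0.0875] yaw 2.0 tilt 0.08 open 37.5 F [ 0.2  0.  -1.3] q [-0.15  0.95 -0.36  1.62  0.48  0.66 -0.72]
d [-0.0015  0.003  -0.0001] w [0.002 0.001 0.001]
t 26.1 gp [0.6183 0.1689 0.0872] yaw 2.0 tilt 0.1 open 37.9 F [-0.  -0.5 -1.1] q [-0.15  0.95 -0.36  1.62  0.48  0.66 -0.72]
d [-0.0015  0.0027  0.    ] w [0.002 0.001 0.001]
```

View pics/n4.png

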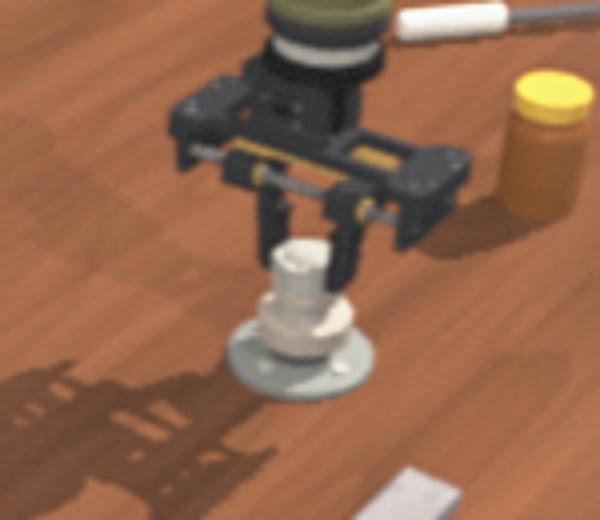

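Request:
arm_command --deltas '[{"dx": -0.0005, "dy": 0.001, "dz": 0, "wx": 0, "wy": 0, "wz": 0}, {"dx": -0.0005, "dy": 0.002, "dz": 0, "wx": 0, "wy": 0, "wz": 0}, {"dx": -0.0005, "dy": 0.003, "dz": 0, "wx": 0, "wy": 0, "wz": 0}, {"dx": -0.0005, "dy": 0.0035, "dz": 0, "wx": 0, "wy": 0, "wz": 0}, {"dx": -0.0005, "dy": 0.004, "dz": 0, "wx": 0, "wy": 0, "wz": 0}]'

```text
clock: 26.6
tool_pos: [0.619, 0.1696, 0.2316]
eef_rot: [-0.509, 0.491, -0.491, 0.509]
contact_force: [0.4, 0.1, -0.4]
opening: 0.428
```

```bash
python3 - <<'E'
from h import *
to(.6185,.1705,.0845,2)
E
```

```text
t 26.6 gp [0.619  0.1696 0.0846] yaw 2.0 tilt 0.01 open 37.7 F [ 0.4  0.1 -0.4] q [-0.15  0.95 -0.35  1.62  0.48  0.65 -0.72]
d [-0.0009  0.0001 -0.0004] w [-0.     0.001  0.   ]
```

Request:
arm_command --deltas '[{"dx": -0.0005, "dy": 0.0003, "dz": -0.0003, "wx": 0, "wy": 0, "wz": 0}, {"dx": -0.0005, "dy": 0.0006, "dz": -0.0003, "wx": 0, "wy": 0, "wz": 0}, {"dx": -0.0005, "dy": 0.0009, "dz": -0.0003, "wx": 0, "wy": 0, "wz": 0}, {"dx": -0.0005, "dy": 0.0011, "dz": -0.0003, "wx": 0, "wy": 0, "wz": 0}, {"dx": -0.0005, "dy": 0.0012, "dz": -0.0003, "wx": 0, "wy": 0, "wz": 0}]'

```text
clock: 27.1
tool_pos: [0.6188, 0.1698, 0.2314]
eef_rot: [-0.509, 0.491, -0.492, 0.509]
contact_force: [-1.3, -2.1, 7.9]
opening: 0.428
```

```bash
python3 - <<'E'
from h import *
to(.6185,.1705,.0845,2)
E
```

```text
t 27.1 gp [0.619  0.1697 0.0844] yaw 2.0 tilt 0.07 open 37.7 F [-1.3 -2.1  7.9] q [-0.15  0.95 -0.35  1.62  0.48  0.65 -0.72]
d [-0.0007 -0.0001 -0.0003] w [-0.001  0.     0.001]
```

Seated at 61.9 mm. Release and retreat.

Request:
arm_command --deltas '[{"dx": 0, "dy": -0.0005, "dz": 0, "wx": 0, "wy": 0, "wz": 0}, {"dx": 0, "dy": -0.0005, "dz": 0, "wx": 0, "wy": 0, "wz": 0}, {"dx": 0, "dy": -0.0005, "dz": 0, "wx": 0, "wy": 0, "wz": 0}, {"dx": 0, "dy": -0.0005, "dz": 0, "wx": 0, "wy": 0, "wz": 0}, {"dx": 0, "dy": -0.0005, "dz": 0, "wx": 0, "wy": 0, "wz": 0}]' --claw 0.8

```text
clock: 27.6
tool_pos: [0.6185, 0.1702, 0.2306]
eef_rot: [0.509, -0.491, 0.491, -0.509]
contact_force: [0.0, 0.1, 0.1]
opening: 0.86
```

Request:
arm_command --deltas '[{"dx": 0, "dy": -0.01, "dz": 0, "wx": 0, "wy": 0, "wz": 0}, {"dx": 0, "dy": -0.03, "dz": 0, "wx": 0, "wy": 0, "wz": 0}, {"dx": 0, "dy": -0.06, "dz": 0, "wx": 0, "wy": 0, "wz": 0}, {"dx": 0, "dy": -0.09, "dz": 0, "wx": 0, "wy": 0, "wz": 0}, {"dx": 0.03, "dy": -0.11, "dz": -0.03, "wx": 0, "wy": 0, "wz": 0}]'

```text
clock: 28.1
tool_pos: [0.5918, 0.1437, 0.3442]
eef_rot: [-0.506, 0.49, -0.49, 0.514]
contact_force: [-0.1, 0.4, 0.4]
opening: 0.899
```

Request:
arm_command --deltas '[{"dx": 0.04, "dy": 0, "dz": -0.03, "wx": 0, "wy": 0, "wz": 0}, {"dx": 0.08, "dy": 0, "dz": -0.06, "wx": 0, "wy": 0, "wz": 0}, {"dx": 0.11, "dy": 0, "dz": -0.09, "wx": 0, "wy": 0, "wz": 0}, {"dx": 0.11, "dy": 0, "dz": -0.09, "wx": 0, "wy": 0, "wz": 0}, {"dx": 0.11, "dy": 0, "dz": -0.09, "wx": 0, "wy": 0, "wz": 0}]'

```text
clock: 28.6
tool_pos: [0.5036, 0.0254, 0.3417]
eef_rot: [-0.508, 0.491, -0.492, 0.509]
contact_force: [0.3, 0.6, 0.1]
opening: 0.902
```

```bash
python3 - <<'E'
from h import *
to(.6185,.1705,.0845,2)
A=r.snapshot("scene");B=r.snapshot("top")
cv2.imwrite("pics/f.png",np.hstack([cv2.resize(A[100:220,290:410,::-1],(400,400)),cv2.resize(B[150:250,200:300,::-1],(400,400))]))
cv2.imwrite("pics/f2.png",B[:,:,::-1])
E
```

```text
t 28.6 gp [0.5038 0.0254 0.1947] yaw 2.0 tilt 0.08 open 79.4 F [0.3 0.6 0.1] q [ 0.12  0.66 -0.42  1.98  0.46  0.6  -0.58]
d [-0.1411  0.1103  0.1196] w [-0.002 -0.001  0.   ]
```

View pics/f.png

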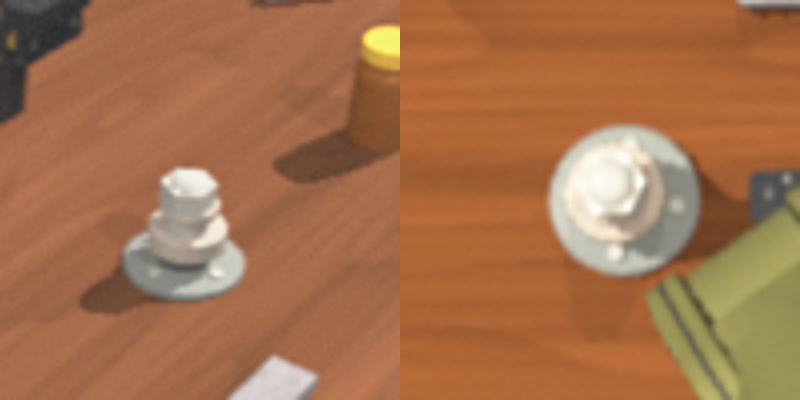

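View pics/f2.png

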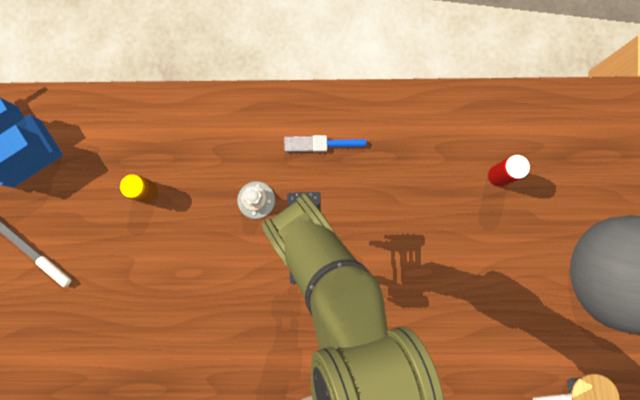

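The full stack stands upright and level at (255,198). The jar (132,187), can (517,167) and brush (325,144) are at the pixels where they started, and the gripper is clear.

```bash
python3 -c "
from plant import r
print(r.finish_job())"
```

```text
the job is handed in; nothing more can be done
None
```

I stacked the thick wheel, spacer, thin wheel and cap nut on the arbor in that order and handed the job in at about 28.7 s. I lowered each part over the pin and released it only once the wrist force showed contact, about 7–10 N.

- **Heights:** by the tool position at contact, the undersides sat at 22.0, 40.0, 52.0 and 61.9 mm above the bench, against 22, 40, 52 and 62 mm required.
- **Centring:** I released each part within about 1 mm of where I had measured the pin's axis. I did not measure the stack's offset again after the last release.
- **Final pictures:** both cameras showed an upright, level stack with the gripper clear of it. The jar, can and brush were at the same pixels as at the start.
- **Disagreements:**
  - The two cameras differed by 1–2 mm on where the parts lay, so I used values between them.
  - The gripper opening read 1–2 mm less than the true diameter on the round parts and about 0.4 mm less on the nut.
  - When I closed on the thick wheel and the spacer, the force reading rose to 4–5 N upwards, which I did not explain.
- **Close to a limit:** joint 6 came down to 0.07 rad (limit 0.04) while picking up the thin wheel, but stayed within range.

No check failed, but the hand-in reports no verdict, so I cannot confirm how it was judged.

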